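Load and start the bench steriliser

ROBOT

A 7-joint arm with a two-finger parallel gripper is mounted at the origin on the work surface. World frame = base frame: x ahead of the robot, y to its left, z up, the work surface at z = 0. Lengths are in m, angles in rad, forces in N, time in s.
With the tool pointing down it reaches from about 0.425 to 0.925 m from the base axis. Payload 6.8 kg.
Tool frame: the origin (TCP) lies at the very end of the fingers, on their centre line; the grasp point (between the pads) lies 19 mm behind it; z points along the fingers, y is the line along which they close (so a half turn about z gives the same grasp; the last joint's range is limited). The gripper opens to 85 mm and grips with 20 to 120 N. Pads are 22 mm wide; open, the fingers measure 114 mm over their backs; the gripper's body (76 mm by 85 mm) begins 54 mm behind the grasp point. The pads swing forward as they close: fully open they stand 13 mm farther back than shut.
Start: joints at [1.167, 0.477, 0.022, 1.555, -0.011, 1.109, -0.083], TCP at [0.197, -0.646, 0.231] pointing down, gripper open.
Joint ranges: [-2.96, 2.96], [-0.34, 2.1], [-1.41, 1.46], [0.24, 2.44], [-1.37, 4.51], [0.17, 1.92], [-2.96, 2.96]. Speed limits (rad/s): [2.39, 2.39, 3.14, 3.14, 3.14, 3.14, 3.14].

INTERFACE

Orientations are given as a rotation vector (axis times angle).
In Python, from bench import r gives the robot as it stands. The module is installed in compiled form; this text tells all that it offers.
- The arm moves only by the tool servo_tool, never from a script. Its argument "commands" is a list of rows, each a list of 7 numbers: the turn, a rotation vector about the world's x, y, z in degrees, then the shift along the world's x, y, z in mm, then the closure, from 0 (fully open) to 1 (shut). A call has 1 to 5 rows; each row is the pose to reach, as a shift and turn from the pose commanded when the call began; what a row does not reach only later rows make up. A row lasts 1/12 s, in which the tool goes at most 41.7 mm and 7.16 degrees, less where a joint would pass 70% of its speed; a pose out of reach is approached as far as the arm can. A call with a gripper value outside its range is refused whole. The fingers move at their own pace and stop on an object; "force" is the grip in N (left out, the last holds). Time passes only in rows, so rows that repeat a pose let the fingers close. It gives the time, the measured TCP pose, the force, the opening and the grip force at its end, in the units of the state.
- r.get_obs(): the state, without advancing time (a new reading comes with each control period).
- r.grab_frame(name): name is "side" or "top" or "wrist"; returns (picture, depth): 480x640x3 uint8, blue, green, red; 480x640 float32, m along the optical axis (not along the pixel's ray), 0 where there is no reading.
- r.camera_info(name): a dict with "vertical_fov" (degrees; the focal length in pixels is half the picture's height over the tangent of half this angle, whatever the lens; pixels are square), "cx", "cy" (the principal point, pixels), "cam_to_world" (4x4, takes a point from camera to world coordinates); the wrist camera has in their place "T_tool_cam" (4x4, takes a point from camera to tool coordinates, whose origin is the TCP and whose axes are the flange's). Camera axes: x right, y up, looking along -z (the intrinsics and any distortion apply to the point x, -y, -z); pixel columns grow to the right and rows downward; lengths in m; the calibration is good to about 2 mm. A picture is of the moment at which its call begins: read the wrist's pose just before it. camera_info takes no time and is no camera call.
- r.hand_in(): hands the job in; it is judged then, once.
The state is a dict: "clock": time; "joints": joint angles; "qvel": joint speeds; "tau": joint torques, N m; "tcp_pos": TCP position; "orientation": TCP orientation; "contact_force": force on the tool from outside, world axes, zero at the start; "moment": the same for the moment, N m; "grip_width": finger opening in m; "gripper_force": force on a finger pad.
Only numpy, scipy, OpenCV 4.12 (cv2) and the standard library are available. Lean on these libraries where they do the work, as an engineer would, in place of code of your own. Each camera call takes 0.05 s, during which the arm holds its last target. There are 200 camera calls.

TASK

Stand the scalpel from the pan and the dissecting needle from the rest tip-down in the steriliser's well, lowering each one to the bottom rather than dropping it. Then, with both in, start the cycle by pressing the keys fully down one at a time: the round power key, then the square programme key, then the long start key. Leave the jar, the cover, the bottle and the marker where they are.

Things in the scene. Friction and masses are not known exactly. Their poses are not given: they have to be found in the camera images.
- scalpel: 185 mm long: dark steel square-section handle 10 x 10 mm (x = -92 to +43 mm), then a flat blade 9 mm wide. About 40 g, balance point near x = -20 mm. Origin on its axis at mid-length, +x along it to the tip. Starts flat on the pan's floor, roughly along the pan's length. 
- scalpel_tip (a point): Point of the scalpel's blade, on its axis, 93 mm from its origin.
- scalpel_handle_end (a point): Centre of the scalpel's blunt handle end, 92 mm from its origin.
- needle: 185 mm long: dark steel square-section handle 10 x 10 mm (x = -92 to +43 mm), then a brass cone and a 3 mm needle. About 40 g, balance point near x = -20 mm. Origin on its axis at mid-length, +x along it to the tip. Dissecting needle; starts in the rest's slot at y = +17 mm, handle end uphill. 
- needle_tip (a point): Point of the needle, on its axis, 93 mm from its origin.
- needle_handle_end (a point): Centre of the dissecting needle's blunt handle end, 92 mm from its origin.
- pan: Fixed white enamelled instrument pan, inside 216 (x) x 140 (y) mm, walls 3 mm thick and 60 mm high overall, floor 3 mm thick. Origin at the centre of its underside, x along its length. It may be turned any way.
- rest: Fixed stainless instrument rest: a white 100 x 150 x 4 mm foot and two comb bars along its y. Instruments lie in its slots along its x, sloping 18 degrees down to +x. Origin at the centre of the foot's underside; its -x side, where the bar is higher, faces the robot. Unused slots are free for laying an instrument down.
- rest_high_bar (a point): Middle of the high bar's axis, at the rest's x = -36 mm, 62 mm above the bench. The bar is 8 mm thick, 144 mm long, with upright pins (4.4 mm thick, 18 mm above this axis) at y = -68, -34, 0, 34, 68 mm: four slots 29 mm clear, centred at y = -51, -17, 17, 51 mm.
- rest_low_bar (a point): Middle of the low bar's axis, at the rest's x = +31 mm, 41 mm above the bench; same pins and slots as the high bar.
- rest_centre (a point): Where the origin of an instrument lies when it rests over both bars: 60 mm above the rest's origin (this point is at y = 0, on a pin line; the slots lie at the y given). With its tip to +x, the last 57 mm of its handle then overhang the high bar.
- steriliser: Fixed white bench steriliser 180 (x) x 150 (y) mm: deck 130 mm high with a round well, its axis at x = +35 mm, y = 0. On the robot's side a console (x = -90 to -30 mm) rises to 165 mm and bears three black keys in a row at x = -60 mm; from it 10 mm thick heat guards, as high, run back along both side edges. Origin at the centre of its underside. It and the pan may swap sides.
- well_floor (a point): Centre of the well's flat floor, 12 mm above the bench. The well is vertical, 43 mm in diameter and 118 mm deep, so an instrument standing on its floor sticks out about 67 mm.
- well_mouth (a point): Centre of the well's mouth in the top of the housing, 130 mm above the bench, 118 mm above well_floor.
- key_round_top (a point): Centre of the top of the round key (22 mm across), which is the power key; the end key on the steriliser's +y side, 8 mm proud of the console, 173 mm above the bench.
- key_square_top (a point): Centre of the top of the square key (19 mm), which is the programme key; the middle one, 8 mm proud.
- key_long_top (a point): Centre of the top of the long key (16 x 36 mm, long side along the steriliser's y), which is the start key; the end key on the -y side, 8 mm proud.
- key_round (a joint): Travel of the round key, m: 0 up, 0.005 fully down; springs back; starts to move at about 1.4 N, fully down at 4.5 N.
- key_square (a joint): Travel of the square key, as the round one.
- key_long (a joint): Travel of the long key, as the round one.
- jar: Bystander: glass jar with a white lid, 66 mm across, 95 mm high, on the bench between robot and rest. Origin at the centre of its underside.
- well_cover: Bystander: the well's loose dark steel cover, a disc 62 mm across with a knob, 31 mm high, lying on the bench between robot and rest. Origin at the centre of its underside.
- wash_bottle: Bystander: white plastic bottle, 64 mm across, 180 mm high, beyond the rest. Origin at the centre of its underside.
- marker: Bystander: plastic marker pen, 14 mm thick, 140 mm long along its x, lying on the bench beyond the rest. Not an instrument: it does not go into the steriliser. Origin under its middle.
Things that resemble listed ones, but are neither listed nor needed, are in the scene too. What is shaped like the scalpel but orange or purple is not meant.

How it is judged:
On the way, in this order (a step that is already met when the one before it is completed fails the run):
1. both instruments stand tip-down on the bottom of the well, let go and at rest (horizontal distance between each of scalpel_tip, needle_tip and well_floor below 0.024 m and z of each of scalpel_tip, needle_tip in the frame of well_floor below 0.012 m and contact force between the fingers and scalpel below 0.1 N and linear speed of each of scalpel, needle below 0.05 m/s and contact force between the fingers and needle below 0.1 N), for 0.2 s.
2. the round power key is pressed fully down, alone (value of joint key_round above 0.0035 m and value of joint each of key_square, key_long below 0.0015 m), for 0.05 s.
3. then the square programme key, alone (value of joint key_square above 0.0035 m and value of joint each of key_round, key_long below 0.0015 m), for 0.05 s.
4. then the long start key, alone (value of joint key_long above 0.0035 m and value of joint each of key_round, key_square below 0.0015 m), for 0.05 s.
At the end, for the whole second after the job is handed in: Both instruments stand tip-down in the well: each tip within 12 mm of the floor's height and 24 mm of the well's axis, let go and at rest; all keys are back up; the jar, the cover, the bottle and the marker within 25 mm of where they began (all of step 1 and value of joint each of key_round, key_square, key_long below 0.0015 m and distance of each of jar, well_cover, wash_bottle, marker from where it was at the start of the episode below 0.025 m); the robot touches nothing.
It fails at once if the jar, the cover, the bottle or the marker is shifted by more than 25 mm (distance of any of jar, well_cover, wash_bottle, marker from where it was at the start of the episode above 0.025 m).
It fails at once if two keys are down at once (value of joint each of key_round, key_square above 0.003 m or value of joint each of key_square, key_long above 0.003 m or value of joint each of key_round, key_long above 0.003 m).
It fails at once if the scalpel is dropped (falls free faster than 0.55 m/s, a drop of 15 mm) (contact force between the fingers and scalpel below 0.05 N and linear speed of scalpel above 0.55 m/s).
It fails at once if the needle is dropped (falls free faster than 0.55 m/s, a drop of 15 mm) (contact force between the fingers and needle below 0.05 N and linear speed of needle above 0.55 m/s).
It also fails if it takes over 72 s, if anything falls off the work surface, if the arm or the gripper's body presses on something with over 40 N, if the wrist force passes 120 N, or if a joint passes its speed limit or range.

## Working session

There is one attempt and no reset: what is moved stays moved. The work goes in short steps, Python scripts to look and compute and a tool call to move; the robot and the scene stay as the last step left them, time stands still between calls to the robot, and variables do not carry over. Pictures are saved under pics/ and viewed, at most 10 in all, crops included, and the job is handed in when it is done.

Besides the shell and the picture viewer there is one more tool, called as a command line: name --pt "numbers of a row" for each row, then --argument value for the rest. servo_tool: Moves the arm, as the interface text tells. Its arguments: {"type":"object","properties":{"commands":{"type":"array"},"force":{"type":"number"}},"required":["commands"]}

```bash
mkdir -p pics; cat > h.py <<'E'
import numpy as np,cv2
from bench import r
from scipy.spatial.transform import Rotation as R
def K(n):
    i=r.camera_info(n); return 240/np.tan(np.radians(i['vertical_fov'])/2),i['cx'],i['cy'],i
def c2w(n,o=None):
    i=r.camera_info(n)
    if n!='wrist': return np.array(i['cam_to_world'])
    T=np.eye(4);T[:3,:3]=R.from_rotvec(o['orientation']).as_matrix();T[:3,3]=o['tcp_pos']
    return T@np.array(i['T_tool_cam'])
def cloud(n,d,o=None):
    f,cx,cy,_=K(n);v,u=np.mgrid[:480,:640]
    P=np.stack([(u-cx)/f*d,-(v-cy)/f*d,-d,np.ones_like(d)],-1)
    return (P@c2w(n,o).T)[...,:3]
def onplane(n,uv,z,o=None):
    f,cx,cy,_=K(n);T=c2w(n,o);uv=np.atleast_2d(uv).astype(float)
    D=np.stack([(uv[:,0]-cx)/f,-(uv[:,1]-cy)/f,-np.ones(len(uv))],-1)@T[:3,:3].T
    return T[:3,3]+D*((z-T[2,3])/D[:,2])[:,None]
E
python3 - <<'E'
from h import *
o=r.get_obs();print(o)
for n in('top','side'):
    p,d=r.grab_frame(n);cv2.imwrite(f'pics/{n}0.png',p);np.savez(f'{n}0.npz',p=p,d=d);print(r.camera_info(n))
print(r.camera_info('wrist'))
E
```

```text
{'clock': 0.0, 'joints': array([ 1.16692059,  0.47781752,  0.02235391,  1.55646277, -0.01147674,
        1.10927435, -0.08309764]), 'qvel': array([-1.07290782e-03,  4.90407349e-06,  1.27475547e-03, -1.39842023e-03,
        9.59207062e-04, -5.17532619e-04, -6.21567722e-04]), 'tau': array([ 3.71720298e-04, -5.96434486e+01,  1.60819173e+00, -2.81191188e+01,
        1.24857546e-02,  9.49236477e-03, -3.96262266e-06]), 'tcp_pos': array([ 0.19654889, -0.64513294,  0.23030953]), 'orientation': array([-3.10553288e+00, -4.62682724e-01,  6.77428241e-04]), 'contact_force': array([-0.37775703, -0.33050799,  0.76795606]), 'moment': array([ 0.04516947,  0.04522208, -0.03309439]), 'gripper_force': 0.0, 'grip_width': 0.08514997567801795}
{'vertical_fov': 45.0500724911866, 'cx': 317.08912257130737, 'cy': 238.22027178601894, 'cam_to_world': array([[ 0.02342531,  0.99914351, -0.03411013,  0.45090229],
       [-0.99959575,  0.02285875, -0.01690599, -0.08992156],
       [-0.0161118 ,  0.03449237,  0.99927508,  1.56055114],
       [ 0.        ,  0.        ,  0.        ,  1.        ]])}
{'vertical_fov': 46.86908149097514, 'cx': 320.1581420569202, 'cy': 238.59983592159114, 'cam_to_world': array([[ 0.99328053,  0.07501778, -0.08812555,  0.39853001],
       [-0.11487759,  0.73142935, -0.67217129, -1.0280043 ],
       [ 0.01403282,  0.67777831,  0.7351324 ,  1.17748931],
       [ 0.        ,  0.        ,  0.        ,  1.        ]])}
{'vertical_fov': 71.7865537706521, 'cx': 318.4672134739686, 'cy': 243.33393595841073, 'T_tool_cam': array([[-8.41749921e-04,  9.65310188e-01,  2.61104447e-01,
         6.57815557e-02],
       [ 9.99999182e-01,  5.60999418e-04,  1.14977275e-03,
        -1.26042586e-04],
       [ 9.63407910e-04,  2.61105201e-01, -9.65309870e-01,
        -1.43854533e-01],
       [ 0.00000000e+00,  0.00000000e+00,  0.00000000e+00,
         1.00000000e+00]])}
```

View pics/top0.png

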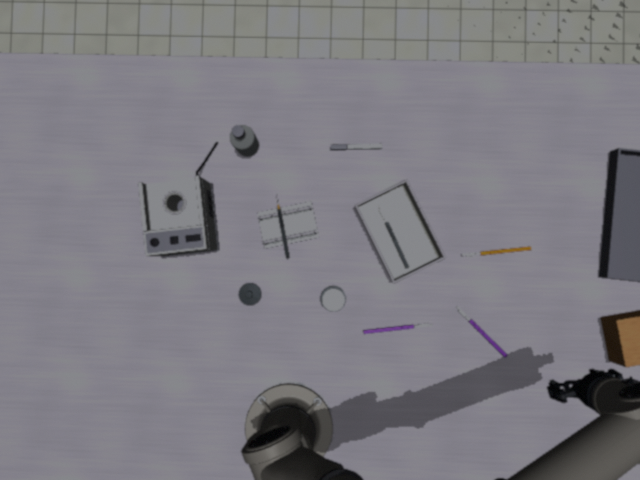

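View pics/side0.png

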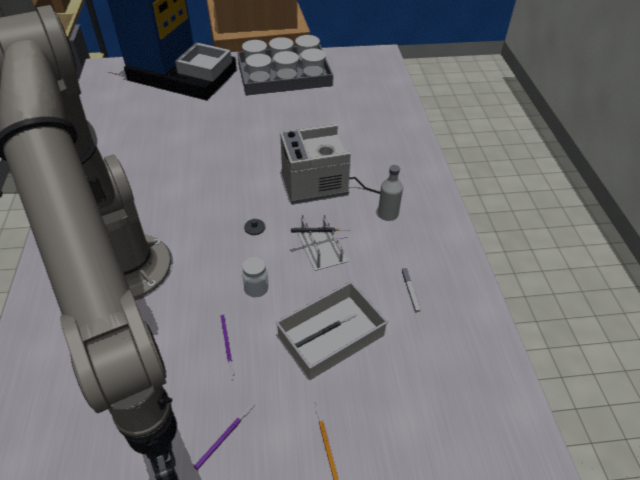

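The top view shows the steriliser at about (175,215), the rest with a dark instrument at (283,230), and the pan with a dark scalpel whose handle runs (388,222)–(407,267). There are four scalpel-shaped candidates. The orange one at (505,251) and the purple ones at (390,329) and (483,332) are decoys. The dark steel one inside the pan fits the description. Next I'll measure and confirm this in one enlarged crop.

```bash
python3 - <<'E'
from h import *
z=np.load('top0.npz');p,d=z['p'],z['d'];C=cloud('top',d);g=p.max(-1)
def comp(roi,th,amin=15):
    x0,y0,x1,y1=roi;m=np.zeros_like(g);m[y0:y1,x0:x1]=(g[y0:y1,x0:x1]<th)
    n,l,s,c=cv2.connectedComponentsWithStats(m)
    for i in range(1,n):
        if s[i,4]>=amin:
            v,u=np.where(l==i);P=C[v,u];P=P[d[v,u]>0]
            q=cv2.minAreaRect(np.stack([u,v],1).astype(np.float32))
            print('px',c[i].round(1),'bb',s[i],'rect',np.round(q[0],1),np.round(q[1],1),round(q[2]),'med',np.median(P,0).round(3))
for n,roi,th in(('ster',(135,170,218,258),70),('rest',(255,190,322,262),75),('pan',(372,190,425,275),80)):
    print(n);comp(roi,th)
print('bench z',np.median(C[350:370,100:200,2]),'deck',C[215,175],C[190,160],'consoletop',C[234,164],'guard',C[205,146])
print('panfloor',C[235,380],C[215,405])
a=cv2.resize(p[180:280,340:450],None,fx=5,fy=5,interpolation=3)[:, :]
b=cv2.resize(p[185:265,250:330],None,fx=5,fy=5,interpolation=3)
cv2.imwrite('pics/c1.png',np.hstack([cv2.resize(a,(440,400)),cv2.resize(b,(360,360))[:360] if 0 else cv2.copyMakeBorder(cv2.resize(b,(360,360)),0,40,0,0,0)]))
E
```

```text
ster
px [205.2 220.6] bb [160 178  58  79 930] rect [201.3 227.3] [47.8 87.3] 27 med [0.538 0.214 0.092]
px [145.8 206.6] bb [143 184   7  46 126] rect [145.8 206.5] [45.4  2.7] 84 med [0.567 0.355 0.152]
px [173.1 201.9] bb [167 195  15  16 169] rect [172.9 201.8] [13.  15.8] 22 med [0.588 0.31  0.081]
px [192.7 237.6] bb [185 234  16   8  98] rect [192.6 237.6] [ 6.4 14.9] 83 med [0.492 0.233 0.172]
px [173.7 239.6] bb [170 236   8   8  61] rect [173.5 239.5] [7. 7.] 90 med [0.486 0.279 0.172]
px [154.  241.9] bb [150 238   9   9  67] rect [154. 242.] [8. 8.] 90 med [0.48  0.327 0.172]
rest
px [282.9 232.8] bb [278 209  11  49 153] rect [283.  233.1] [48.8  3.5] 79 med [0.513 0.024 0.072]
pan
px [415.8 207.1] bb [406 190  19  38 144] rect [416.4 207.8] [41.1  3.6] 63 med [ 0.592 -0.324  0.023]
px [396.1 244.3] bb [386 223  22  45 138] rect [396.5 244.8] [48.3  3.3] 65 med [ 0.493 -0.274  0.013]
px [414.5 269.5] bb [405 265  20  10  20] rect [414.5 269.5] [ 0.4 21. ] 63 med [ 0.427 -0.323  0.027]
bench z -0.0002335688212949938 deck [0.54991368 0.29087843 0.12283025] [0.6106105  0.32753547 0.1332819 ] consoletop [0.50040654 0.30598614 0.16153371] guard [0.57075304 0.35486431 0.15347057]
panfloor [ 0.51666012 -0.23265368  0.0016237 ] [ 5.72168541e-01 -2.98937825e-01  5.19345504e-04]
```

View pics/c1.png

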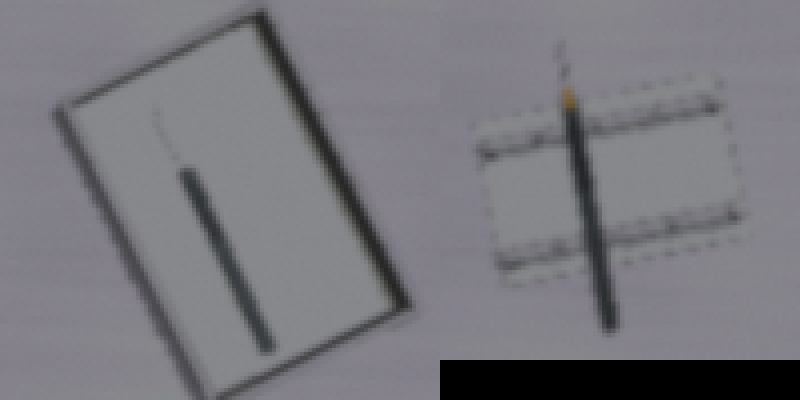

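The crop confirms both targets. The dark-handled scalpel lies in the pan (left), and the needle with the brass cone lies in the rest (right). I'll refine the positions by casting rays onto planes, then cross-check with the side view.

```bash
python3 - <<'E'
from h import *
z=np.load('top0.npz');p,d=z['p'],z['d'];C=cloud('top',d);g=p.max(-1)
k={}
for n,uv,zz in(('round',(154,241.9),.173),('square',(173.7,239.6),.173),('long',(192.7,237.6),.173),('well',(173.1,201.9),.13)):
    k[n]=onplane('top',uv,zz)[0];print(n,k[n].round(4))
dy=k['round']-k['long'];yaw=np.degrees(np.arctan2(-dy[0],dy[1]));print('ster yaw',yaw,np.linalg.norm(dy))
c,s=np.cos(np.radians(yaw)),np.sin(np.radians(yaw));print('well from keys',k['square'][:2]+.095*np.array([c,s]))
# handle line fits
def line(roi,th,zf):
    x0,y0,x1,y1=roi;m=np.zeros_like(g);m[y0:y1,x0:x1]=g[y0:y1,x0:x1]<th
    n,l,st,_=cv2.connectedComponentsWithStats(m);i=1+np.argmax(st[1:,4]);v,u=np.where(l==i)
    P=np.array([onplane('top',(a,b),zf)[0] for a,b in zip(u,v)])
    vx,vy,x,y=cv2.fitLine(P[:,:2].astype(np.float32),cv2.DIST_L2,0,.01,.01).ravel()
    if vx<0:vx,vy=-vx,-vy
    t=(P[:,0]-x)*vx+(P[:,1]-y)*vy
    return np.array([x,y]),np.array([vx,vy]),t.min(),t.max()
for n,roi,th,zf in(('needle',(270,200,300,262),75,.073),('scalpel',(380,215,412,272),80,.013)):
    c0,v,a,b=line(roi,th,zf);print(n,'c',c0.round(4),'yaw',np.degrees(np.arctan2(v[1],v[0])).round(2),'ends',(c0+a*v).round(4),(c0+b*v).round(4),b-a)
# side view, same
z=np.load('side0.npz');p2,d2=z['p'],z['d'];C2=cloud('side',d2);g2=p2.max(-1)
for n,roi,zf in(('needle',(285,222,340,238),.073),('scalpel',(292,315,345,350),.013),):
    x0,y0,x1,y1=roi;m=np.zeros_like(g2);m[y0:y1,x0:x1]=g2[y0:y1,x0:x1]<65
    n_,l,st,cc=cv2.connectedComponentsWithStats(m);i=1+np.argmax(st[1:,4]);v,u=np.where(l==i)
    P=onplane('side',cc[i],zf)[0];print(n,'side px',cc[i].round(1),st[i],P.round(4),np.median(C2[v,u],0).round(4))
for n,cent in(('jar',(333,298)),('cover',(250,293)),('bottle',(240,133))):
    print(n,C[cent[1]-3:cent[1]+3,cent[0]-3:cent[0]+3].reshape(-1,3).mean(0).round(3))
E
```

```text
round [0.4804 0.3263 0.173 ]
square [0.487  0.2788 0.173 ]
long [0.4929 0.2331 0.173 ]
well [0.582  0.2948 0.13  ]
ster yaw 7.636730138657876 0.09408893120677703
well from keys [0.58119757 0.2914627 ]
needle c [0.5136 0.0235] yaw 12.13 ends [0.4514 0.0102] [0.5745 0.0366] 0.1259603570949587
scalpel c [ 0.4924 -0.2749] yaw 25.77 ends [ 0.433  -0.3036] [ 0.5489 -0.2476] 0.12877291624861528
needle side px [312.6 229.7] [291 227  44   6 152] [0.5142 0.0171 0.073 ] [0.5151 0.0192 0.0712]
scalpel side px [318.2 333.9] [296 322  44  25 168] [ 0.4965 -0.2805  0.013 ] [ 0.4974 -0.2791  0.0122]
jar [ 0.355 -0.107  0.136]
cover [0.355 0.112 0.024]
bottle [0.748 0.126 0.18 ]
```

```bash
cat >> h.py <<'E'
def tool(yaw,tilt,flip=0):
    """tool leaning: z points forward(yaw) by tilt deg from down; x forward (flip=0) or backward"""
    y,t=np.radians([yaw,tilt]);f=np.array([np.cos(y),np.sin(y),0]);zt=np.sin(t)*f-np.cos(t)*np.array([0,0,1])
    yt=np.cross(zt,np.cos(t)*f+np.sin(t)*np.array([0,0,1]));x=np.cross(yt,zt)
    M=np.stack([x,yt,zt],1)
    return M@np.diag([-1,-1,1]) if flip else M
def go(Rt,pt,o=None,R0=None,p0=None):
    o=o or r.get_obs();R0=R.from_rotvec(o['orientation']).as_matrix() if R0 is None else R0
    p0=o['tcp_pos'] if p0 is None else p0
    rv=np.degrees(R.from_matrix(Rt@R0.T).as_rotvec())
    print('turn',rv.round(2),'|%.1f|'%np.linalg.norm(rv),'shift mm',((np.array(pt)-p0)*1e3).round(1))
E
python3 - <<'E'
from h import *
go(tool(10,27),[.42,0,.21],p0=np.array([.45,-.35,.26]))
go(tool(10,27),[.45,-.35,.26])
E
```

```text
turn [  6.21 -26.3   -6.84] |27.9| shift mm [-30. 350. -50.]
turn [  6.21 -26.3   -6.84] |27.9| shift mm [253.4 295.2  29.6]
```

servo_tool --pt "0 0 0 30 35 4 0.4" --pt "0 0 0 55 65 8 0.4" --pt "0 0 0 80 95 12 0.4" --pt "0 0 0 105 125 15 0.4" --pt "0 0 0 130 150 15 0.4" --force 60

```text
clock: 0.52
tcp_pos: [0.328, -0.4934, 0.2467]
orientation: [-3.107, -0.464, -0.001]
contact_force: [0.6, -0.2, -0.1]
grip_width: 0.051
gripper_force: 0.0
```

servo_tool --pt "0 0 0 25 30 4 0.4" --pt "0 0 0 50 60 8 0.4" --pt "0 0 0 75 90 12 0.4" --pt "0 0 0 100 120 15 0.4" --pt "0 0 0 123 145 15 0.4"

```text
clock: 0.93
tcp_pos: [0.4513, -0.3482, 0.2619]
orientation: [3.107, 0.465, 0.001]
contact_force: [0.3, 0.7, -0.3]
grip_width: 0.051
gripper_force: 0.0
```

servo_tool --pt "0.6 -2.6 -0.7 -3 35 -5 0.4" --pt "1.2 -5.3 -1.4 -6 70 -10 0.4" --pt "1.9 -7.9 -2.1 -9 105 -15 0.4" --pt "2.5 -10.5 -2.7 -12 140 -20 0.4" --pt "3.1 -13.2 -3.4 -15 175 -25 0.4"

```text
clock: 1.35
tcp_pos: [0.4342, -0.1741, 0.2359]
orientation: [-3.078, -0.364, -0.37]
contact_force: [0.1, 0.2, 1.1]
grip_width: 0.0515
gripper_force: 0.0
```

servo_tool --pt "0.6 -2.6 -0.7 -3 35 -5 0.4" --pt "1.2 -5.3 -1.4 -6 70 -10 0.4" --pt "1.9 -7.9 -2.1 -9 105 -15 0.4" --pt "2.5 -10.5 -2.7 -12 140 -20 0.4" --pt "3.1 -13.2 -3.4 -15 175 -25 0.4"

```text
clock: 1.77
tcp_pos: [0.4193, 0.0007, 0.2116]
orientation: [-3.004, -0.262, -0.726]
contact_force: [-85.5, -7.9, -73.1]
grip_width: 0.0512
gripper_force: 0.0
```

```bash
python3 - <<'E'
from h import *
o=r.get_obs();print(o)
p,d=r.grab_frame('side');cv2.imwrite('pics/s1.png',p)
o=r.get_obs();print(o['contact_force'],o['tcp_pos'],o['joints'])
E
```

```text
{'clock': 1.7667, 'joints': array([ 0.44424222, -0.12482638, -0.52193676,  2.43648136, -0.29159702,
        0.35289756, -1.23557356]), 'qvel': array([-0.17458651, -0.21997921, -1.07120216,  0.06643939,  0.00434457,
       -0.92511425, -1.39245218]), 'tau': array([ -0.75710591, -14.66511101,   5.28236613, -19.05811608,
        -0.86852403,  -3.26027423,   2.27195486]), 'tcp_pos': array([0.41932162, 0.00071088, 0.21162262]), 'orientation': array([-3.00443094, -0.26209605, -0.72616134]), 'contact_force': array([-85.54238278,  -7.87756593, -73.10941226]), 'moment': array([-1.03686882,  7.69210962,  0.20900394]), 'gripper_force': 0.0, 'grip_width': 0.051214841018170185}
[3.01055174 6.53237396 3.82897133] [0.42296548 0.00686863 0.21468162] [ 0.44191865 -0.12722537 -0.53481186  2.4336576  -0.29177318  0.34519138
 -1.24424242]
```

View pics/s1.png

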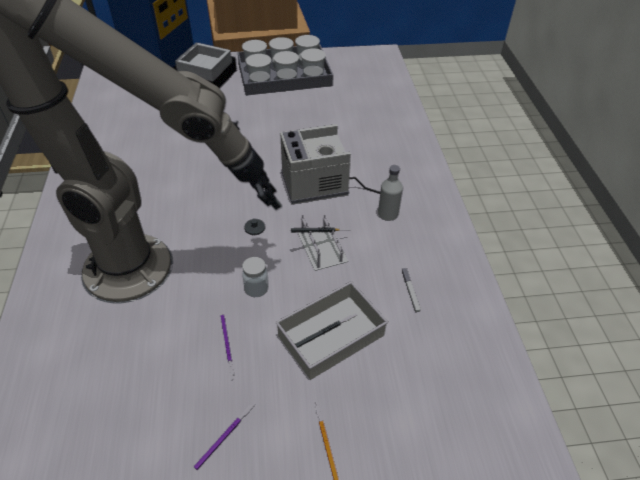

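The side view shows the gripper hovering near (270,195) with the scene undisturbed. The force spike came from joint 4 reaching its limit, so I'll use less tilt. Next is the wrist view of the needle.

```bash
python3 - <<'E'
from h import *
o=r.get_obs();p,d=r.grab_frame('wrist');cv2.imwrite('pics/w1.png',p);np.savez('w1.npz',p=p,d=d)
print(o['qvel'].round(3),o['tcp_pos'],o['joints'].round(3))
np.savez('w1o.npz',**o)
E
```

```text
[ 0.023  0.029  0.111 -0.017  0.006  0.136  0.227] [0.42296548 0.00686863 0.21468162] [ 0.442 -0.127 -0.535  2.434 -0.292  0.345 -1.244]
```

View pics/w1.png

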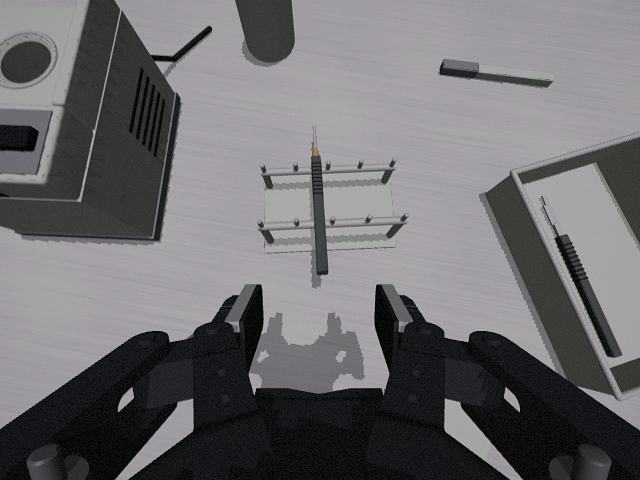

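The wrist view shows the needle from its handle end (322,273) to the brass cone (315,152) and tip (313,127). The scalpel in the pan runs from (615,355) to (543,200). I'll fit both in 3D.

```bash
cat >> h.py <<'E'
def fit(p,d,o,roi,th=75,n='wrist'):
    """3D line of dark handle: centroid of top-surface pixels, direction, ends"""
    g=p.max(-1);C=cloud(n,d,o);x0,y0,x1,y1=roi
    m=np.zeros_like(g);m[y0:y1,x0:x1]=(g[y0:y1,x0:x1]<th)&(d[y0:y1,x0:x1]>0)
    k,l,st,_=cv2.connectedComponentsWithStats(m);i=1+np.argmax(st[1:,4]);v,u=np.where(l==i)
    P=C[v,u];c=np.median(P,0);q=P[np.abs(P[:,2]-c[2])<.05]
    a=cv2.fitLine(q.astype(np.float32),cv2.DIST_HUBER,0,.001,.001).ravel();a,c=a[:3],a[3:]
    a=a if a[0]>0 else -a
    t=(q-c)@a;print('px',st[i],'c',c.round(4),'a',a.round(4),'yaw',np.degrees(np.arctan2(a[1],a[0])).round(2),'pitch',np.degrees(np.arcsin(a[2])).round(2))
    e0,e1=c+np.percentile(t,.5)*a,c+np.percentile(t,99.5)*a;print('ends',e0.round(4),e1.round(4),np.linalg.norm(e1-e0).round(4))
    return c,a,e0,e1
E
python3 - <<'E'
from h import *
z=np.load('w1.npz');o=dict(np.load('w1o.npz'));p,d=z['p'],z['d']
fit(p,d,o,(305,152,332,278),80);fit(p,d,o,(550,225,625,360),80)
C=cloud('wrist',d,o);print('bench',C[120,220],C[300,200],'panfloor',C[250,550], 'rest foot',C[205,360],'deck',C[110,40])
for n,uv,zz in(('needle end',(321.5,272),.09),('brass start',(315.5,156),.047),('hb',(264,227),.08),('hb',(405,218),.08),('lb',(263,169),.059),('lb',(392,163),.059)): print(n,onplane('wrist',uv,zz,o)[0].round(4))
E
```

```text
px [ 311  156   17  119 1242] c [0.5075 0.0221 0.0762] a [ 0.9284  0.2147 -0.3032] yaw 13.02 pitch -17.65
ends [0.4536 0.0096 0.0938] [0.577  0.0381 0.0535] 0.1329
px [ 550  258   48  102 2422] c [ 0.4521 -0.2351  0.0375] a [0.8217 0.4354 0.3677] yaw 27.92 pitch 21.57
ends [ 0.4151 -0.2547  0.0209] [ 0.5041 -0.2075  0.0608] 0.1084
bench [0.63045192 0.16961715 0.00162941] [0.41034122 0.13774499 0.00088205] panfloor [ 0.51629556 -0.20078578  0.06288243] rest foot [ 0.54991758 -0.01947312  0.00482235] deck [0.51978252 0.2229621  0.16623372]
needle end [0.4529 0.0097 0.09  ]
brass start [0.5805 0.0386 0.047 ]
hb [0.4856 0.0689 0.08  ]
hb [ 0.5172 -0.057   0.08  ]
lb [0.5505 0.0876 0.059 ]
lb [ 0.5807 -0.0412  0.059 ]
```

```bash
python3 - <<'E'
from h import *
go(tool(13,22),[.449,.0086,.127])
go(tool(13,22),[.471,.0137,.0715],p0=np.array([.449,.0086,.127]))
E
```

```text
turn [-0.9   5.38  2.59] |6.0| shift mm [ 27.6   4.7 -86.3]
turn [-0.9   5.38  2.59] |6.0| shift mm [ 22.    5.1 -55.5]
```

servo_tool --pt "-0.2 1.3 0.6 4 1 -15 0.4" --pt "-0.4 2.7 1.3 12 2 -40 0.4" --pt "-0.7 4 2 20 3 -65 0.4" --pt "-0.9 5.4 2.6 27 5 -84 0.4" --pt "-0.9 5.4 2.6 28 5 -86 0.4"

```text
clock: 2.28
tcp_pos: [0.4474, 0.0043, 0.1225]
orientation: [-3.027, -0.334, -0.57]
contact_force: [-0.1, 0.5, -0.0]
grip_width: 0.0514
gripper_force: 0.0
```

```bash
python3 - <<'E'
from h import *
o=r.get_obs();print(o['joints'].round(3),o['qvel'].round(2))
go(tool(13,22),[.471,.0137,.0715])
E
```

```text
[ 0.363  0.165 -0.512  2.41   0.202  0.221 -1.669] [-0.08 -0.02  0.07  0.02 -0.03 -0.04  0.03]
turn [-0.03 -0.69  0.37] |0.8| shift mm [ 23.6   9.4 -51. ]
```

servo_tool --pt "0 0 0 5 3 -12 0.4" --pt "0 0 0 12 6 -26 0.4" --pt "0 0 0 19 8 -42 0.4" --pt "0 0 0 23 9 -50 0.4" --pt "0 0 0 23.5 9 -51 0.4"

```text
clock: 2.7
tcp_pos: [0.4696, 0.0114, 0.0771]
orientation: [-3.031, -0.333, -0.577]
contact_force: [0.2, -0.6, 0.2]
grip_width: 0.051
gripper_force: 0.0
```

```bash
python3 - <<'E'
from h import *
o=r.get_obs();print(o['joints'].round(3),o['qvel'].round(2))
go(tool(13,22),[.471,.0137,.0715])
E
```

```text
[ 0.383  0.322 -0.58   2.398  1.02   0.174 -2.477] [ 0.12  0.4  -0.2  -0.05  2.18 -0.03 -2.13]
turn [ 0.24 -0.41  0.48] |0.7| shift mm [ 1.4  2.3 -5.6]
```

```bash
python3 - <<'E'
from h import *
go(tool(13,14),[.4693,.0133,.0709])
E
```

```text
turn [-1.52  7.39  0.47] |7.6| shift mm [-0.3  1.9 -6.2]
```

servo_tool --pt "-0.3 1.5 0.1 0 0 0 0.4" --pt "-0.7 3.5 0.2 0 0 -1 0.4" --pt "-1.1 5.5 0.3 0 1 -2 0.4" --pt "-1.5 7.4 0.5 0 2 -3 0.4" --pt "-1.5 7.4 0.5 0 2 -4 0.4"

```text
clock: 3.12
tcp_pos: [0.4708, 0.0139, 0.0738]
orientation: [-3.069, -0.349, -0.376]
contact_force: [0.3, -0.6, -0.5]
grip_width: 0.0512
gripper_force: 0.0
```

```bash
python3 - <<'E'
from h import *
o=r.get_obs();print(o['joints'].round(3),o['qvel'].round(2))
go(tool(13,14),[.4693,.0133,.0709])
o=r.get_obs();p,d=r.grab_frame('wrist');fit(p,d,o,(270,150,370,420),70);cv2.imwrite('pics/w2.png',p)
E
```

```text
[ 0.545  0.405 -0.795  2.294  0.748  0.402 -2.189] [-0.07 -0.    0.09  0.06  0.14 -0.11 -0.15]
turn [-0.13 -0.03  0.  ] |0.1| shift mm [-1.5 -0.6 -2.9]
px [ 270  388  100   32 3000] c [0.4622 0.0114 0.1545] a [ 0.2299 -0.973  -0.0221] yaw -76.71 pitch -1.27
ends [0.4595 0.023  0.1547] [4.649e-01 2.000e-04 1.542e-01] 0.0235
```

View pics/w2.png

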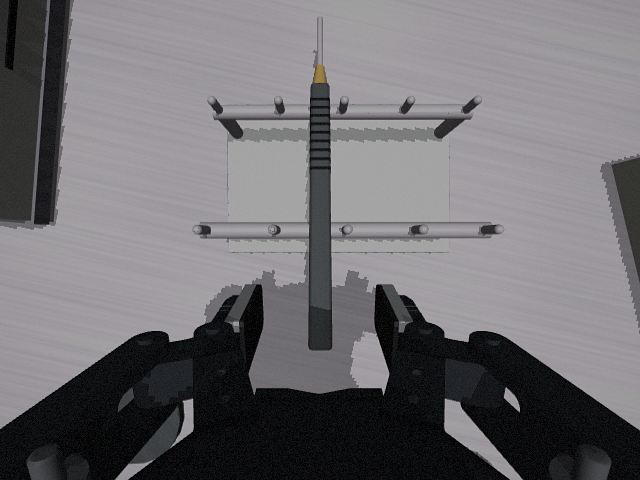

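The wrist view shows the handle centred between the pads, with its end at (320,350). The pads are at columns about 262 and 376. I'll close the gripper.

servo_tool --pt "0 0 0 -1 0 -1 0.7" --pt "0 0 0 -1.5 -0.5 -3 0.85" --pt "0 0 0 -1.5 -0.5 -3 1" --pt "0 0 0 -1.5 -0.5 -3 1" --pt "0 0 0 -1.5 -0.5 -3 1" --force 80

```text
clock: 3.58
tcp_pos: [0.4678, 0.0136, 0.0697]
orientation: [-3.069, -0.352, -0.375]
contact_force: [0.9, -0.0, -0.5]
grip_width: 0.0081
gripper_force: 78.7
```

servo_tool --pt "0 0 0 0 0 0 1" --pt "0 0 0 0 0 0 1"

```text
clock: 3.75
tcp_pos: [0.4681, 0.0138, 0.0698]
orientation: [-3.069, -0.351, -0.376]
contact_force: [-0.1, 0.3, 1.0]
grip_width: 0.0083
gripper_force: 78.7
```

```bash
cat > kin.py <<'E'
from h import *
from scipy.optimize import least_squares
import itertools
def fk(q,P,s):
    h,L1,e1,e2,L2,T,o1,o7,e3=P
    z=np.array([0,0,1.]);A=np.eye(3);p=np.zeros(3)
    rz=lambda a:R.from_euler('z',a).as_matrix();ry=lambda a:R.from_euler('y',a).as_matrix()
    A=A@rz(s[0]*q[0]+o1);p=p+h*z;A=A@ry(q[1]);p=p+A@[0,0,L1];A=A@rz(s[1]*q[2]);p=p+A@[e1,0,0]
    A=A@ry(q[3]);p=p+A@[e2,0,L2];A=A@rz(s[2]*q[4]);A=A@ry(q[5]);p=p+A@[e3,0,T];A=A@rz(s[3]*q[6]+o7)
    return A,p
E
python3 - <<'E'
from kin import *
w=dict(np.load('w1o.npz'));o=r.get_obs()
S=[([ 1.16692059,0.47781752,0.02235391,1.55646277,-0.01147674,1.10927435,-0.08309764],[0.19654889,-0.64513294,0.23030953],[-3.10553288,-0.462682724,0.00067743]),
(w['joints'],w['tcp_pos'],w['orientation']),(o['joints'],o['tcp_pos'],o['orientation']),
([0.363,0.165,-0.512,2.41,0.202,0.221,-1.669],[0.4474,0.0043,0.1225],[-3.027,-0.334,-0.57]),
([0.383,0.322,-0.58,2.398,1.02,0.174,-2.477],[0.4696,0.0114,0.0771],[-3.031,-0.333,-0.577]),
([0.545,0.405,-0.795,2.294,0.748,0.402,-2.189],[0.4708,0.0139,0.0738],[-3.069,-0.349,-0.376])]
def res(P,s):
    e=[]
    for q,p,v in S:
        A,x=fk(q,P,s);e+=[*(x-p)*5,*R.from_matrix(A@R.from_rotvec(v).as_matrix().T).as_rotvec()]
    return e
best=None
for s in itertools.product((1,-1),repeat=4):
  for o1 in(0,3.14,-2.44,.7):
   for o7 in(0,1.57,3.14,-1.57):
    f=least_squares(res,[.36,.5,0,0,.5,.35,o1,o7,0],args=(s,),max_nfev=60)
    if best is None or f.cost<best[0]: best=(f.cost,s,f.x)
print(best); np.savez('kin.npz',P=best[2],s=best[1])
E
```

```text
(np.float64(0.010170198025371942), (-1, -1, -1, -1), array([ 0.25425694,  0.52995146,  0.0177378 ,  0.0034402 ,  0.47737836,
        0.27166555, -0.1084484 ,  1.46776575,  0.01128897]))
```

```bash
cat >> kin.py <<'E'
k=np.load('kin.npz');P,s=k['P'],k['s']
lo=np.array([-2.96,-.34,-1.41,.24,-1.37,.17,-2.96])+.03;hi=np.array([2.96,2.1,1.46,2.44,4.51,1.92,2.96])-.03
def ik(Rt,pt,q0,w=.02):
    def f(q):
        A,x=fk(q,P,s);return [*(x-pt)*20,*R.from_matrix(A@Rt.T).as_rotvec()*5,*(w*(q-q0))]
    g=least_squares(f,np.clip(q0,lo+1e-3,hi-1e-3),bounds=(lo,hi));A,x=fk(g.x,P,s)
    return g.x,np.linalg.norm(x-pt)*1e3,np.degrees(np.linalg.norm(R.from_matrix(A@Rt.T).as_rotvec()))
E
python3 - <<'E'
from kin import *
well=np.array([.5815,.293]);f=np.array([np.cos(np.radians(7.6)),np.sin(np.radians(7.6))])
for tilt in(58,50,44):
  for yaw in (7.6,25):
   for zg in (.185,.30,.36):
    Rt=tool(yaw,tilt,1);pt=np.r_[well,zg]+.014*Rt[:,2]
    out=[]
    for q0 in([-.3,.5,0,2.2,3.1,.5,-1.4],[-.3,.5,0,2.2,0,.4,1.7],[.3,.5,-.8,2.2,3.1,.5,-1.4],[-.9,.5,.8,2.2,3.1,.5,-1.4],[-.9,.5,.8,2.2,1.5,.5,0]):
        out.append(ik(Rt,pt,np.array(q0)))
    b=min(out,key=lambda v:v[1]+v[2]);print(tilt,yaw,zg,b[0].round(2),'err mm %.1f deg %.1f'%b[1:],[int(v[1]+v[2]<1) for v in out])
E
```

```text
58 7.6 0.185 [-1.26  0.47  0.61  2.25  2.6   0.46 -1.66] err mm 0.0 deg 0.0 [1, 1, 1, 1, 1]
58 7.6 0.3 [ 0.02  0.28 -0.88  2.17  1.89  0.66 -0.64] err mm 0.0 deg 0.0 [1, 1, 1, 1, 1]
58 7.6 0.36 [-1.23  0.12  0.51  2.1   1.57  0.38 -0.43] err mm 0.0 deg 0.0 [1, 1, 1, 1, 1]
58 25 0.185 [-0.45  0.39 -0.16  2.29  2.98  0.55 -1.52] err mm 0.0 deg 0.0 [1, 0, 1, 1, 1]
58 25 0.3 [-0.49  0.16 -0.11  2.22  2.91  0.26 -1.46] err mm 0.0 deg 0.0 [1, 0, 1, 1, 1]
58 25 0.36 [ 0.62  0.24 -1.38  2.15  1.9   0.32 -0.35] err mm 0.0 deg 0.0 [1, 1, 1, 1, 1]
50 7.6 0.185 [-1.34  0.46  0.73  2.2   2.63  0.22 -1.68] err mm 0.0 deg 0.0 [1, 1, 1, 1, 1]
50 7.6 0.3 [-1.19  0.2   0.51  2.09  1.3   0.29 -0.19] err mm 0.0 deg 0.0 [1, 1, 1, 1, 1]
50 7.6 0.36 [-1.14  0.11  0.43  2.02  0.99  0.38  0.16] err mm 0.0 deg 0.0 [1, 1, 1, 1, 1]
50 25 0.185 [-0.5   0.34 -0.11  2.24  2.93  0.32 -1.48] err mm 0.0 deg 0.0 [1, 0, 1, 1, 1]
50 25 0.3 [ 0.14  0.2  -0.83  2.13  1.63  0.2  -0.14] err mm 0.0 deg 0.0 [1, 1, 1, 0, 1]
50 25 0.36 [ 0.62  0.25 -1.38  2.06  1.19  0.34  0.35] err mm 0.1 deg 0.0 [1, 1, 1, 0, 1]
44 7.6 0.185 [ 0.01  0.5  -0.89  2.13  1.77  0.68 -0.49] err mm 0.0 deg 0.0 [1, 1, 1, 1, 1]
44 7.6 0.3 [-1.    0.18  0.32  2.03  0.86  0.35  0.27] err mm 0.0 deg 0.0 [1, 1, 1, 1, 1]
44 7.6 0.36 [-1.03  0.12  0.35  1.96  0.66  0.45  0.5 ] err mm 0.0 deg 0.0 [1, 1, 1, 1, 1]
44 25 0.185 [-0.25  0.35 -0.41  2.18  2.26  0.21 -0.78] err mm 0.0 deg 0.0 [1, 0, 1, 1, 1]
44 25 0.3 [ 0.51  0.45 -1.38  2.06  1.37  0.53  0.25] err mm 0.0 deg 0.0 [1, 1, 1, 0, 1]
44 25 0.36 [-0.53  0.08 -0.07  1.98  0.12  0.32  1.32] err mm 0.0 deg 0.0 [1, 1, 1, 1, 1]
```

servo_tool --pt "0 0 0 0 0 15 1" --pt "0 0 0 0 0 45 1" --pt "0 0 0 5 5 80 1" --pt "0 0 0 10 10 115 1" --pt "0 0 0 15 15 150 1"

```text
clock: 4.17
tcp_pos: [0.4826, 0.0293, 0.221]
orientation: [-3.068, -0.352, -0.374]
contact_force: [1.1, -1.0, -0.7]
grip_width: 0.0079
gripper_force: 78.8
```

servo_tool --pt "0 0 0 6 6 35 1" --pt "0 0 0 12 12 70 1" --pt "0 0 0 18 18 105 1" --pt "0 0 0 22 22 130 1" --pt "0 0 0 25 25 140 1"

```text
clock: 4.58
tcp_pos: [0.5101, 0.0548, 0.3638]
orientation: [-3.07, -0.352, -0.385]
contact_force: [1.2, 0.7, -1.1]
grip_width: 0.0079
gripper_force: 78.8
```

```bash
python3 - <<'E'
from h import *
o=r.get_obs();print(o['joints'].round(3),o['qvel'].round(2),o['contact_force'].round(1))
R0=R.from_rotvec(o['orientation']);Rt=tool(7.6,55,1)
go(Rt,[.5815-.0,.293,.37])
o=r.get_obs();p,d=r.grab_frame('wrist');fit(p,d,o,(300,20,345,360),95);cv2.imwrite('pics/w3.png',p)
E
```

```text
[ 1.038  0.051 -1.263  1.87   0.056  1.008 -1.585] [-0.07  0.03 -0.   -0.19  0.05  0.23 -0.1 ] [ 1.2  0.7 -1.1]
turn [-98.2  -17.88 144.32] |175.5| shift mm [ 71.4 238.2   6.2]
px [ 300   59   45  301 7958] c [0.5445 0.0625 0.373 ] a [ 0.9248  0.2264 -0.3057] yaw 13.76 pitch -17.8
ends [0.4931 0.0499 0.39  ] [0.6202 0.081  0.3479] 0.1374
```

servo_tool --pt "-2 -0.4 3 1 4 0 1" --pt "-5 -0.9 7.5 4 14 0 1" --pt "-9 -1.6 13 7 24 0 1" --pt "-13 -2.3 18.8 10 34 0 1" --pt "-16.4 -3 24 12 40 0 1"

```text
clock: 5.05
tcp_pos: [0.5196, 0.0947, 0.3581]
orientation: [2.739, 0.986, 0.362]
contact_force: [0.4, 0.6, -0.0]
grip_width: 0.0087
gripper_force: 78.8
```

servo_tool --pt "-3.3 -0.6 4.8 2 8 0 1" --pt "-6.6 -1.2 9.6 4 16 0 1" --pt "-9.8 -1.8 14.4 7 24 0 1" --pt "-13.1 -2.4 19.2 10 32 0 1" --pt "-16.4 -3 24 12 40 0 1"

```text
clock: 5.47
tcp_pos: [0.5317, 0.1338, 0.3578]
orientation: [2.251, 1.47, 0.324]
contact_force: [0.3, -0.4, -0.4]
grip_width: 0.0085
gripper_force: 78.8
```

```bash
python3 - <<'E'
from h import *
o=r.get_obs();print(o['joints'].round(3),o['qvel'].round(2),o['contact_force'].round(1))
go(tool(7.6,55,1),[.5815,.293,.37])
E
```

```text
[ 0.606  0.178 -1.324  1.899  0.716  1.11  -1.413] [-0.46  0.11 -0.03  0.11  0.67  0.12  0.37] [ 0.3 -0.4 -0.4]
turn [-64.99 -11.75  96.32] |116.8| shift mm [ 49.8 159.2  12.2]
```

servo_tool --pt "-3.3 -0.6 4.8 2 8 1 1" --pt "-6.6 -1.2 9.6 4 16 2 1" --pt "-9.8 -1.8 14.4 7 24 3 1" --pt "-13.1 -2.4 19.2 10 32 4 1" --pt "-16.3 -2.9 24 12 40 4 1"

```text
clock: 5.88
tcp_pos: [0.5437, 0.174, 0.3618]
orientation: [1.696, 1.829, 0.274]
contact_force: [0.5, 0.3, 0.7]
grip_width: 0.0082
gripper_force: 78.8
```

servo_tool --pt "-3.3 -0.6 4.8 2 8 1 1" --pt "-6.6 -1.2 9.6 4 16 2 1" --pt "-9.8 -1.8 14.4 7 24 3 1" --pt "-13.1 -2.4 19.2 10 32 4 1" --pt "-16.3 -2.9 24 12 40 4 1"

```text
clock: 6.3
tcp_pos: [0.5555, 0.214, 0.3656]
orientation: [1.098, 2.063, 0.213]
contact_force: [0.8, -0.4, -1.2]
grip_width: 0.0085
gripper_force: 78.9
```

```bash
python3 - <<'E'
from h import *
o=r.get_obs();print(o['joints'].round(3),o['qvel'].round(2),o['contact_force'].round(1))
go(tool(7.6,55,1),[.5815,.293,.37])
E
```

```text
[ 0.376  0.231 -1.343  2.01   1.176  1.1   -0.935] [-0.11  0.02 -0.02  0.17  0.46 -0.18  0.7 ] [ 0.8 -0.4 -1.2]
turn [-32.44  -5.9   48.22] |58.4| shift mm [26.  79.   4.4]
```

servo_tool --pt "-3.3 -0.6 4.8 3 8 1 1" --pt "-6.6 -1.2 9.6 7 16 2 1" --pt "-9.8 -1.8 14.4 11 24 3 1" --pt "-13.1 -2.4 19.2 15 32 4 1" --pt "-16.2 -2.9 24.1 18 40 4 1"

```text
clock: 6.72
tcp_pos: [0.5734, 0.2541, 0.3693]
orientation: [0.479, 2.18, 0.148]
contact_force: [1.0, -0.9, -0.6]
grip_width: 0.0083
gripper_force: 78.9
```

servo_tool --pt "-3.3 -0.6 4.8 3 8 1 1" --pt "-6.6 -1.2 9.6 7 16 2 1" --pt "-9.8 -1.8 14.4 11 24 3 1" --pt "-13.1 -2.4 19.2 15 32 4 1" --pt "-16.2 -2.9 24.1 18 40 4 1"

```text
clock: 7.13
tcp_pos: [0.5912, 0.294, 0.3732]
orientation: [-0.145, 2.181, 0.078]
contact_force: [-0.0, 0.8, -0.5]
grip_width: 0.0078
gripper_force: 78.9
```

```bash
cat >> h.py <<'E'
def inst(o,rt,e,a):
    """instrument end/tip in world for tool pose o, from e,a in tool frame"""
    M=R.from_rotvec(o['orientation']).as_matrix();E=o['tcp_pos']+M@e;A=M@a
    return E,E+.185*A,A
E
python3 - <<'E'
from h import *
M=R.from_rotvec([-3.07,-.352,-.385]).as_matrix();pt=np.array([.5101,.0548,.3638])
e=M.T@(np.array([.4916,.0495,.3852])-pt);a=M.T@np.array([.9248,.2264,-.3057]);print('e',e,'a',a);np.savez('held1.npz',e=e,a=a)
o=r.get_obs();print(o['joints'].round(3),o['qvel'].round(2),o['contact_force'].round(1))
go(tool(7.6,55,1),o['tcp_pos'])
E_,tip,A=inst(o,0,e,a);print('end',E_.round(4),'tip',tip.round(4),'A',A.round(3))
p,d=r.grab_frame('wrist');cv2.imwrite('pics/w4.png',p);np.savez('w4.npz',p=p,d=d,**{k:o[k] for k in('tcp_pos','orientation')})
E
```

```text
e [-0.0133423   0.00099305 -0.02548131] a [ 0.84712155 -0.01152434  0.53124077]
[ 0.416  0.256 -1.357  2.073  1.502  0.792 -0.189] [ 0.17  0.04 -0.01 -0.    0.22 -0.55  1.07] [-0.   0.8 -0.5]
turn [-0.11 -0.18 -0.06] |0.2| shift mm [0. 0. 0.]
end [0.578  0.2932 0.3988] tip [0.5684 0.2902 0.2141] A [-0.052 -0.016 -0.998]
```

View pics/w4.png

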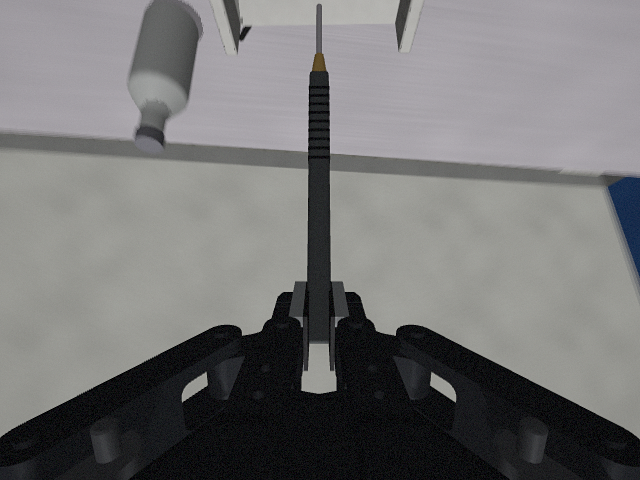

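```bash
python3 - <<'E'
from h import *
z=np.load('w1.npz');o=dict(np.load('w1o.npz'));p=z['p'];g=p.max(-1)
m=np.zeros_like(g);m[30:95,0:65]=(g[30:95,0:65]<75)
n,l,st,c=cv2.connectedComponentsWithStats(m)
for i in range(1,n):
    if st[i,4]>200: 
        print(st[i],c[i]);cn=cv2.findContours((l==i).astype(np.uint8),0,1)[0][0]
        e=cv2.fitEllipse(cv2.convexHull(cn));print(e,onplane('wrist',e[0],.13,o)[0])
np.set_printoptions(suppress=True)
o=r.get_obs();h=np.load('held1.npz');E_,tip,A=inst(o,0,h['e'],h['a']);print(tip,A,o['joints'].round(3))
f=np.array([np.cos(np.radians(7.6)),np.sin(np.radians(7.6))])
print('shift to tip at well+6mm:',((np.array([.5815,.293])+.006*f-tip[:2])*1e3).round(1),'down to floor',(tip[2]-.012)*1e3)
E
```

```text
[   1   42   50   41 1550] [25.13677419 61.66193548]
((25.113176345825195, 61.6621208190918), (37.91120147705078, 51.536319732666016), 65.91759490966797) [0.57885081 0.28882571 0.13      ]
[0.56915991 0.28944895 0.21402704] [-0.05161555 -0.01947066 -0.99845942] [ 0.417  0.256 -1.356  2.072  1.503  0.789 -0.184]
shift to tip at well+6mm: [18.3  4.3] down to floor 202.02703534993458
```

servo_tool --pt "0 0 0 5 1 0 1" --pt "0 0 0 12 2 0 1" --pt "0 0 0 16 2 -10 1" --pt "0 0 0 16 2 -30 1" --pt "0 0 0 16 2 -50 1"

```text
clock: 7.6
tcp_pos: [0.609, 0.2957, 0.3253]
orientation: [-0.131, 2.178, 0.08]
contact_force: [0.3, -0.1, -0.4]
grip_width: 0.008
gripper_force: 78.8
```

servo_tool --pt "0 0 0 0 0 -15 1" --pt "0 0 0 0 0 -28 1" --pt "0 0 0 0 0 -40 1" --pt "0 0 0 0 0 -50 1" --pt "0 0 0 0 0 -55 1"

```text
clock: 8.02
tcp_pos: [0.6079, 0.2955, 0.2683]
orientation: [-0.134, 2.181, 0.079]
contact_force: [-0.5, -0.1, -0.2]
grip_width: 0.0083
gripper_force: 78.9
```

```bash
python3 - <<'E'
from h import *
o=r.get_obs();print(o['joints'].round(3),o['qvel'].round(2),o['contact_force'].round(1))
h=np.load('held1.npz');E_,tip,A=inst(o,0,h['e'],h['a']);print('tip',tip.round(4),'A',A.round(3))
p,d=r.grab_frame('side');cv2.imwrite('pics/s2.png',cv2.resize(p[90:230,230:400],None,fx=4,fy=4,interpolation=2))
E
```

```text
[ 0.211  0.486 -1.209  2.156  1.822  0.956 -0.465] [-0.07  0.1   0.05  0.04  0.14  0.08 -0.11] [-0.5 -0.1 -0.2]
tip [0.5851 0.2925 0.1091] A [-0.052 -0.012 -0.999]
```

View pics/s2.png

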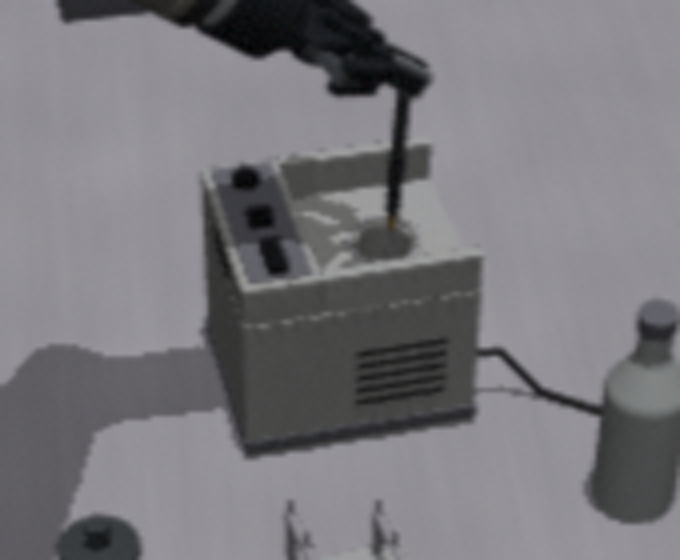

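The side crop shows the needle entering the well mouth near (388,235), with the cone just above it. I'll keep lowering.

servo_tool --pt "0 0 0 0 0 -10 1" --pt "0 0 0 0 0 -22 1" --pt "0 0 0 0 0 -34 1" --pt "0 0 0 0 0 -42 1" --pt "0 0 0 0 0 -45 1"

```text
clock: 8.48
tcp_pos: [0.6081, 0.2955, 0.2245]
orientation: [-0.135, 2.18, 0.078]
contact_force: [-0.0, -0.5, -1.7]
grip_width: 0.0083
gripper_force: 78.9
```

servo_tool --pt "0 0 0 0 0 -10 1" --pt "0 0 0 0 0 -20 1" --pt "0 0 0 0 0 -30 1" --pt "0 0 0 0 0 -38 1" --pt "0 0 0 0 0 -40 1"

```text
clock: 8.9
tcp_pos: [0.6077, 0.2952, 0.1836]
orientation: [-0.136, 2.181, 0.078]
contact_force: [0.3, 0.3, -1.2]
grip_width: 0.0083
gripper_force: 78.9
```

```bash
python3 - <<'E'
from h import *
o=r.get_obs();print(o['joints'].round(3),o['qvel'].round(2),o['contact_force'].round(1))
h=np.load('held1.npz');E_,tip,A=inst(o,0,h['e'],h['a']);print('tip',tip.round(4),'A',A.round(3),E_)
E
```

```text
[ 0.107  0.661 -1.114  2.213  2.027  1.088 -0.629] [-0.02  0.03  0.01 -0.    0.03  0.03 -0.02] [ 0.3  0.3 -1.2]
tip [0.585  0.292  0.0245] A [-0.052 -0.013 -0.999] [0.59453254 0.29440514 0.20920013]
```

Tip about 12 mm above the floor; slow final descent.

servo_tool --pt "0 0 0 0 0 -2 1" --pt "0 0 0 0 0 -4 1" --pt "0 0 0 0 0 -6 1" --pt "0 0 0 0 0 -8 1" --pt "0 0 0 0 0 -9 1"

```text
clock: 9.32
tcp_pos: [0.6082, 0.2957, 0.1768]
orientation: [-0.135, 2.178, 0.079]
contact_force: [-0.2, 0.4, -0.1]
grip_width: 0.0079
gripper_force: 78.8
```

servo_tool --pt "0 0 0 0 0 -1 1" --pt "0 0 0 0 0 -2 1" --pt "0 0 0 0 0 -3 1" --pt "0 0 0 0 0 -3 1"

```text
clock: 9.65
tcp_pos: [0.6093, 0.2964, 0.1759]
orientation: [-0.135, 2.174, 0.079]
contact_force: [0.1, -1.1, 7.7]
grip_width: 0.0084
gripper_force: 79.5
```

servo_tool --pt "0 0 0 0 0 2 0.8" --pt "0 0 0 0 0 2 0.72" --pt "0 0 0 0 0 2 0.7" --pt "0 0 0 0 0 2 0.7" --pt "0 0 0 0 0 2 0.7"

```text
clock: 10.07
tcp_pos: [0.608, 0.2955, 0.1755]
orientation: [-0.136, 2.179, 0.078]
contact_force: [0.2, -0.2, -0.1]
grip_width: 0.0258
gripper_force: 0.0
```

servo_tool --pt "0 0 0 -8 -1 6 0.7" --pt "0 0 0 -24 -3 17 0.7" --pt "0 0 0 -40 -5 30 0.7" --pt "0 0 0 -56 -7 50 0.7" --pt "0 0 0 -70 -9 75 0.7"

```text
clock: 10.48
tcp_pos: [0.5359, 0.2864, 0.2497]
orientation: [-0.138, 2.182, 0.078]
contact_force: [0.3, -0.6, 1.6]
grip_width: 0.0257
gripper_force: 0.0
```

```bash
python3 - <<'E'
from h import *
o=r.get_obs();print(o['joints'].round(3),o['qvel'].round(2),o['contact_force'].round(1))
p,d=r.grab_frame('wrist');q,_=r.grab_frame('side')
cv2.imwrite('pics/w5.png',np.hstack([cv2.resize(p,(440,330)),cv2.resize(q[90:210,250:381],(360,330))]))
M=np.load('w1.npz')
E
```

```text
[ 0.194  0.436 -1.274  2.296  1.811  1.019 -0.604] [ 0.57 -0.98 -0.63  0.02 -0.92 -0.58  0.43] [ 0.3 -0.6  1.6]
```

View pics/w5.png

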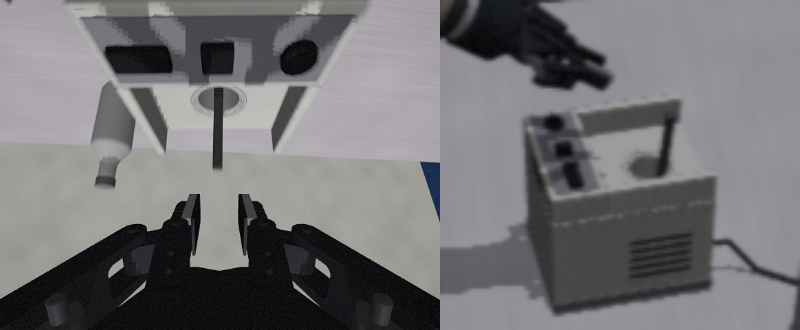

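The left half shows the needle leaning on the well's far rim, clear of the open fingers, and the side view on the right agrees. Now the scalpel.

```bash
python3 - <<'E'
from h import *
go(tool(25.8,0),[.48,-.28,.20])
E
```

```text
turn [  73.46   22.41 -144.54] |163.7| shift mm [ -56.4 -568.6  -54.9]
```

servo_tool --pt "0 0 0 0 0 20 0.7" --pt "0 0 0 0 0 55 0.65" --pt "0 0 0 0 -15 85 0.6" --pt "0 0 0 0 -40 105 0.55" --pt "0 0 0 0 -68 110 0.55"

```text
clock: 11.0
tcp_pos: [0.5384, 0.2265, 0.3611]
orientation: [-0.14, 2.177, 0.082]
contact_force: [1.7, -0.2, -0.7]
grip_width: 0.0382
gripper_force: 0.0
```

servo_tool --pt "2 0.6 -4 -2 -20 0 0.55" --pt "5 1.5 -10 -4 -40 0 0.55" --pt "8.5 2.6 -16.5 -6 -60 0 0.55" --pt "11.6 3.6 -23 -9 -80 0 0.55" --pt "14.7 4.5 -28.9 -11 -100 0 0.55"

```text
clock: 11.42
tcp_pos: [0.5261, 0.1225, 0.3578]
orientation: [0.575, 2.198, 0.073]
contact_force: [0.6, -0.7, 0.3]
grip_width: 0.0385
gripper_force: 0.0
```

servo_tool --pt "2.9 0.9 -5.8 -2 -20 -2 0.55" --pt "5.9 1.8 -11.6 -4 -40 -4 0.55" --pt "8.8 2.7 -17.3 -6 -60 -6 0.55" --pt "11.7 3.6 -23.1 -9 -80 -8 0.55" --pt "14.7 4.5 -28.9 -11 -100 -10 0.55"

```text
clock: 11.83
tcp_pos: [0.5152, 0.023, 0.3477]
orientation: [1.277, 2.067, 0.066]
contact_force: [-0.4, 0.5, 0.5]
grip_width: 0.0385
gripper_force: 0.0
```

servo_tool --pt "2.9 0.9 -5.8 -2 -20 -2 0.55" --pt "5.9 1.8 -11.6 -4 -40 -4 0.55" --pt "8.8 2.7 -17.3 -6 -60 -6 0.55" --pt "11.7 3.6 -23.1 -9 -80 -8 0.55" --pt "14.7 4.5 -28.9 -11 -100 -10 0.55"

```text
clock: 12.25
tcp_pos: [0.5043, -0.0769, 0.3377]
orientation: [1.953, 1.78, 0.053]
contact_force: [-0.6, -0.2, -0.8]
grip_width: 0.0383
gripper_force: 0.0
```

```bash
python3 - <<'E'
from h import *
o=r.get_obs();print(o['joints'].round(3),o['qvel'].round(2),o['contact_force'].round(1))
go(tool(25.8,0),[.48,-.28,.20])
E
```

```text
[ 0.818 -0.038 -0.993  2.04   0.485  0.869 -0.542] [ 0.27  0.32  0.26 -0.33 -0.4   0.44 -0.36] [-0.6 -0.2 -0.8]
turn [ 28.6    8.98 -57.61] |64.9| shift mm [ -24.3 -203.1 -137.7]
```

servo_tool --pt "2.8 0.9 -5.8 -2 -20 -8 0.55" --pt "5.7 1.8 -11.5 -5 -40 -18 0.55" --pt "8.6 2.7 -17.3 -7 -60 -30 0.55" --pt "11.5 3.6 -23.1 -9 -80 -45 0.55" --pt "14.3 4.5 -28.8 -12 -100 -60 0.55"

```text
clock: 12.67
tcp_pos: [0.4928, -0.177, 0.2774]
orientation: [2.56, 1.325, 0.029]
contact_force: [0.5, -1.8, 0.8]
grip_width: 0.0385
gripper_force: 0.0
```

servo_tool --pt "2.8 0.9 -5.8 -2 -20 -12 0.55" --pt "5.7 1.8 -11.5 -5 -40 -24 0.55" --pt "8.6 2.7 -17.3 -7 -60 -36 0.55" --pt "11.5 3.6 -23.1 -9 -80 -48 0.55" --pt "14.3 4.5 -28.8 -12 -102 -60 0.55"

```text
clock: 13.08
tcp_pos: [0.4808, -0.2785, 0.2172]
orientation: [-3.062, -0.702, 0.002]
contact_force: [0.1, -0.3, 0.2]
grip_width: 0.0382
gripper_force: 0.0
```

servo_tool --pt "0 0 0 0 0 0 0.55"

```text
clock: 13.17
tcp_pos: [0.4778, -0.285, 0.2145]
orientation: [-3.065, -0.686, 0.009]
contact_force: [-1.3, -0.7, -1.1]
grip_width: 0.0386
gripper_force: 0.0
```

```bash
python3 - <<'E'
from h import *
o=r.get_obs();print(o['joints'].round(3),o['tcp_pos'].round(4),o['qvel'].round(2),o['contact_force'].round(1))
p,d=r.grab_frame('wrist');cv2.imwrite('pics/w6.png',p);np.savez('w6.npz',p=p,d=d,**{k:o[k] for k in('tcp_pos','orientation')})
g=p.max(-1);m=((g<80)&(d>0)).astype(np.uint8);C=cloud('wrist',d,o)
n,l,st,c=cv2.connectedComponentsWithStats(m)
for i in range(1,n):
    if st[i,4]>150: print(st[i],c[i].round(),np.median(C[l==i],0).round(3))
E
```

```text
[ 0.999  0.392 -0.724  1.819  0.299  1.047 -0.971] [ 0.4778 -0.285   0.2145] [-0.03 -0.06 -0.08  0.05  0.01 -0.01  0.04] [-1.3 -0.7 -1.1]
[    0    31   640   449 84078] [320. 376.] [ 0.49  -0.28   0.294]
[ 87  58  43  24 390] [107.  71.] [ 0.521 -0.061  0.042]
[313 134  11 128 857] [318. 208.] [ 0.482 -0.281  0.014]
[ 59 248  53  60 715] [ 95. 270.] [ 0.371 -0.127  0.089]
```

```bash
python3 - <<'E'
from h import *
z=np.load('w6.npz');o={k:z[k] for k in('tcp_pos','orientation')}
c,a,e0,e1=fit(z['p'],z['d'],o,(305,100,335,265),80)
print(z['p'][255:300:4,318].tolist(), z['p'][100:140:4,318].max(-1), z['d'][255:300:4,318].round(3))
C=cloud('wrist',z['d'],o);print('floor',C[150,360],C[200,280])
g=z['p'].max(-1);v,u=np.where(g[255:285,300:340]<80);print(v.min()+255,v.max()+255,u.min()+300,u.max()+300)
E
```

```text
px [313 134  11 128 857] c [ 0.4854 -0.2796  0.0141] a [0.8991 0.4377 0.0011] yaw 25.96 pitch 0.06
ends [ 0.4338 -0.3046  0.014 ] [ 0.5495 -0.2483  0.0142] 0.1286
[[48, 48, 49], [77, 76, 72], [170, 172, 171], [169, 169, 170], [67, 69, 69], [67, 71, 74], [72, 74, 76], [68, 72, 70], [64, 67, 69], [160, 156, 160], [160, 154, 159], [164, 158, 162]] [168 168 169 168 168 170 170 170 167  93] [0.359 0.36  0.372 0.374 0.    0.355 0.345 0.335 0.325 0.318 0.386 0.387]
floor [ 0.55733968 -0.29348579  0.00488588] [ 0.47534325 -0.23967054  0.00490811]
255 284 300 339
```

```bash
python3 - <<'E'
from h import *
go(tool(26,0),[.505,-.270,.006])
E
```

```text
turn [ 0.06 -0.2   0.39] |0.4| shift mm [  26.1   11.9 -209.6]
```

servo_tool --pt "0 0 0 5 2 -15 0.55" --pt "0 0 0 12 5 -50 0.55" --pt "0 0 0 20 9 -90 0.55" --pt "0 0 0 26 12 -125 0.55" --pt "0 0 0 26 12 -145 0.55"

```text
clock: 13.63
tcp_pos: [0.5067, -0.2622, 0.0696]
orientation: [3.059, 0.716, -0.002]
contact_force: [-0.6, 0.3, 0.4]
grip_width: 0.0384
gripper_force: 0.0
```

servo_tool --pt "0 -0.1 0.3 0 0 -12 0.55" --pt "0 -0.1 0.3 0 0 -22 0.55" --pt "0 -0.1 0.3 0 0 -30 0.55" --pt "0 -0.1 0.3 0 0 -34 0.55" --pt "0 -0.1 0.3 0 0 -35 0.55"

```text
clock: 14.05
tcp_pos: [0.5074, -0.2663, 0.0387]
orientation: [3.055, 0.715, 0.004]
contact_force: [-0.0, 0.0, -0.5]
grip_width: 0.0386
gripper_force: 0.0
```

```bash
python3 - <<'E'
from h import *
o=r.get_obs();print(o['joints'].round(3),o['qvel'].round(2),o['contact_force'].round(1))
go(tool(26,0),[.505,-.270,.006])
E
```

```text
[ 0.832  0.638 -0.603  1.914  0.525  0.745 -1.184] [-0.    0.    0.01 -0.    0.01 -0.01 -0.01] [-0.   0.  -0.5]
turn [ 0.22  0.21 -0.34] |0.5| shift mm [ -2.4  -3.7 -32.7]
```

servo_tool --pt "0.1 0.1 -0.2 -1 -2 -10 0.55" --pt "0.2 0.2 -0.3 -2.4 -3.7 -20 0.55" --pt "0.2 0.2 -0.3 -2.4 -3.7 -28 0.55" --pt "0.2 0.2 -0.3 -2.4 -3.7 -32 0.55" --pt "0.2 0.2 -0.3 -2.4 -3.7 -32.5 0.55"

```text
clock: 14.47
tcp_pos: [0.505, -0.2712, 0.0053]
orientation: [3.06, 0.706, -0.0]
contact_force: [1.3, -4.5, -0.4]
grip_width: 0.0384
gripper_force: 0.0
```

servo_tool --pt "0 0 0 0 0 0 0.7" --pt "0 0 0 0 0 0 0.9" --pt "0 0 0 0 0 0 1" --pt "0 0 0 0 0 0 1" --pt "0 0 0 0 0 0 1" --force 60

```text
clock: 14.88
tcp_pos: [0.5048, -0.2694, 0.0062]
orientation: [-3.06, -0.708, 0.0]
contact_force: [0.2, 0.4, 2.3]
grip_width: 0.0075
gripper_force: 60.5
```

servo_tool --pt "0 0 0 0 0 5 1" --pt "0 0 0 0 0 20 1" --pt "0 0 0 0 0 45 1" --pt "0 0 0 0 0 75 1" --pt "0 0 0 0 0 110 1"

```text
clock: 15.3
tcp_pos: [0.5039, -0.2694, 0.1172]
orientation: [-3.059, -0.708, 0.003]
contact_force: [1.4, -0.9, 0.2]
grip_width: 0.0076
gripper_force: 60.2
```

```bash
python3 - <<'E'
from h import *
o=r.get_obs();print(o['joints'].round(3),o['qvel'].round(2),o['contact_force'].round(1))
p,d=r.grab_frame('wrist');np.savez('w7.npz',p=p,d=d,**{k:o[k] for k in('tcp_pos','orientation')})
cv2.imwrite('pics/w7.png',p)
g=p.max(-1);m=((g<80)&(d>0)).astype(np.uint8);C=cloud('wrist',d,o)
M=R.from_rotvec(o['orientation']).as_matrix()
n,l,st,c=cv2.connectedComponentsWithStats(m)
for i in range(1,n):
    if st[i,4]>150: print(st[i],c[i].round(),((np.median(C[l==i],0)-o['tcp_pos'])@M).round(3))
E
```

```text
[ 0.899  0.534 -0.675  1.87   0.422  0.887 -1.097] [ 0.3  -0.57 -0.35 -0.28 -0.51  0.74  0.41] [ 1.4 -0.9  0.2]
[    0    34   640   446 96276] [328. 354.] [ 0.013  0.002 -0.076]
[  0  70  61  26 766] [28. 83.] [ 0.108 -0.179  0.079]
[  0 356  24  67 722] [ 11. 385.] [-0.067 -0.184  0.026]
```

```bash
python3 - <<'E'
from h import *
z=np.load('w7.npz');p,d=z['p'],z['d'];o={k:z[k] for k in('tcp_pos','orientation')}
M=R.from_rotvec(o['orientation']).as_matrix();C=(cloud('wrist',d,o)-o['tcp_pos'])@M;g=p.max(-1)
m=(abs(C[...,1])<.012)&(C[...,2]>-.012)&(C[...,2]<.012)&(d>0)&(g<95)&(C[...,0]>.015)
P=C[m];a=cv2.fitLine(P.astype(np.float32),2,0,.001,.001).ravel();a=a*np.sign(a[0]);print(len(P),a.round(4),np.percentile(P[:,0],[.5,99.5]))
m2=(abs(C[...,1])<.012)&(C[...,2]>-.012)&(C[...,2]<.012)&(d>0);print(np.percentile(C[m2][:,0],[.5,99.5]))
# rest slot target
a0=np.array([.9284,.2147,-.3032]);e=np.array([.452,.0093,.089]);org=e+.092*a0;print('needle origin',org)
E
```

```text
1709 [ 9.999e-01 -1.040e-02  1.260e-02  3.230e-02 -5.000e-04 -8.000e-03] [0.01518796 0.05347824]
[-0.04473599  0.1024747 ]
needle origin [0.5374128 0.0290524 0.0611056]
```

```bash
python3 - <<'E'
from h import *
M=tool(13,-17.7);org=np.array([.5374,.0290,.0611]);t=org-M@[.010,0,-.003];print(t)
go(M,t+[0,0,.06])
E
```

```text
[0.52722883 0.0266518  0.06128235]
turn [ -5.67  17.12 -13.02] |22.2| shift mm [ 18.9 297.3  -3.4]
```

servo_tool --pt "0 0 0 0 0 25 1" --pt "-0.5 1.5 -1.1 1 12 50 1" --pt "-1 3 -2.3 2 35 65 1" --pt "-1.5 4.5 -3.4 4 65 70 1" --pt "-1.9 5.7 -4.3 6 100 70 1"

```text
clock: 15.77
tcp_pos: [0.5119, -0.1705, 0.189]
orientation: [3.07, 0.582, -0.159]
contact_force: [1.3, 0.1, -0.8]
grip_width: 0.0075
gripper_force: 60.2
```

servo_tool --pt "-0.4 1.1 -0.9 1 30 0 1" --pt "-0.8 2.3 -1.7 3 60 0 1" --pt "-1.1 3.4 -2.6 4 85 0 1" --pt "-1.5 4.6 -3.5 5 105 0 1" --pt "-1.9 5.7 -4.3 7 125 0 1"

```text
clock: 16.18
tcp_pos: [0.5177, -0.0433, 0.1872]
orientation: [3.069, 0.47, -0.325]
contact_force: [0.1, -0.6, -0.4]
grip_width: 0.0074
gripper_force: 60.2
```

servo_tool --pt "-0.4 1.1 -0.9 1 18 -10 1" --pt "-0.8 2.3 -1.7 3 36 -25 1" --pt "-1.1 3.4 -2.6 4 54 -45 1" --pt "-1.5 4.6 -3.5 5 66 -62 1" --pt "-1.9 5.7 -4.3 6 72 -73 1"

```text
clock: 16.6
tcp_pos: [0.5232, 0.0294, 0.1126]
orientation: [3.055, 0.352, -0.487]
contact_force: [0.0, 0.2, -0.3]
grip_width: 0.0081
gripper_force: 60.2
```

```bash
python3 - <<'E'
from h import *
o=r.get_obs();print(o['joints'].round(3),o['qvel'].round(2),o['contact_force'].round(1))
M=tool(13,-17.7);t=np.array([.5272,.0267,.0613]);go(M,t+[0,0,.03])
E
```

```text
[ 0.306  0.64  -0.675  1.756  0.368  1.217 -1.859] [-0.23  0.3   0.14 -0.15  0.03  0.09 -0.28] [ 0.   0.2 -0.3]
turn [-0.34 -0.45 -0.08] |0.6| shift mm [  4.   -2.7 -21.3]
```

servo_tool --pt "0 0 0 2 -1.5 -3 1" --pt "0 0 0 4 -2.7 -10 1" --pt "0 0 0 4 -2.7 -20 1" --pt "0 0 0 4 -2.7 -30 1" --pt "0 0 0 4 -2.7 -38 1"

```text
clock: 17.02
tcp_pos: [0.5276, 0.0233, 0.0744]
orientation: [3.055, 0.347, -0.484]
contact_force: [-0.8, -0.2, 0.8]
grip_width: 0.0075
gripper_force: 60.2
```

servo_tool --pt "0 0 0 0 0 -4 1" --pt "0 0 0 0 0 -7 1" --pt "0 0 0 0 0 -9 1" --pt "0 0 0 0 0 -11 1" --pt "0 0 0 0 0 -12 1"

```text
clock: 17.43
tcp_pos: [0.5279, 0.0244, 0.063]
orientation: [3.055, 0.349, -0.484]
contact_force: [-0.1, -0.2, -0.2]
grip_width: 0.0076
gripper_force: 60.2
```

```bash
python3 - <<'E'
from h import *
o=r.get_obs();print(o['joints'].round(3),o['qvel'].round(2),o['contact_force'].round(1))
M=tool(13,-17.7);t=np.array([.5272,.0267,.0613]);go(M,t)
E
```

```text
[ 0.29   0.709 -0.645  1.77   0.414  1.143 -1.881] [-0.    0.01  0.01  0.    0.01 -0.01 -0.01] [-0.1 -0.2 -0.2]
turn [-0.29 -0.35  0.02] |0.5| shift mm [-0.7  2.3 -1.7]
```

Lower the last bit until contact, then open and back off.

servo_tool --pt "0 0 0 0 1 -1 1" --pt "0 0 0 0 2 -2 1" --pt "0 0 0 0 2 -3 1" --pt "0 0 0 0 2 -4 1" --pt "0 0 0 0 2 -4 1"

```text
clock: 17.85
tcp_pos: [0.5282, 0.0264, 0.0612]
orientation: [3.053, 0.348, -0.484]
contact_force: [-2.5, -0.9, 16.2]
grip_width: 0.0075
gripper_force: 62.0
```

servo_tool --pt "0 0 0 0 0 2 0.85" --pt "0 0 0 0 0 2 0.75" --pt "0 0 0 0 0 2 0.65" --pt "0 0 0 0 0 3 0.65" --pt "0 0 0 3 0 12 0.65"

```text
clock: 18.27
tcp_pos: [0.5292, 0.0261, 0.0699]
orientation: [3.054, 0.349, -0.49]
contact_force: [-0.5, 0.3, -0.7]
grip_width: 0.0299
gripper_force: 0.0
```

servo_tool --pt "0 0 0 5 1 18 0.6" --pt "0 0 0 5 1 45 0.55" --pt "0 -3 0 -5 0 70 0.5" --pt "0 -8 0 -20 -2 85 0.45" --pt "0 -14 0 -40 -5 90 0.4"

```text
clock: 18.68
tcp_pos: [0.4943, 0.0228, 0.1638]
orientation: [3.067, 0.337, -0.093]
contact_force: [0.8, 0.1, 1.1]
grip_width: 0.0512
gripper_force: 0.0
```

```bash
python3 - <<'E'
from h import *
o=r.get_obs();print(o['joints'].round(3),o['qvel'].round(2),o['contact_force'].round(1))
go(tool(13,14),[.45,.0088,.155])
E
```

```text
[ 0.402  0.389 -0.739  1.967  0.363  0.985 -1.877] [ 0.47 -1.18 -0.27  1.45  0.07 -1.63 -0.22] [0.8 0.1 1.1]
turn [  6.61 -16.72   0.79] |18.0| shift mm [-44.3 -14.   -8.8]
```

servo_tool --pt "1 -3 0.1 -8 -3 -1 0.4" --pt "2.5 -7 0.3 -18 -6 -3 0.4" --pt "4 -11 0.5 -28 -9 -5 0.4" --pt "5.5 -14 0.7 -36 -12 -7 0.4" --pt "6.5 -16.5 0.8 -39 -13 -7 0.4"

```text
clock: 19.1
tcp_pos: [0.4499, 0.0074, 0.1539]
orientation: [-3.078, -0.352, -0.358]
contact_force: [-0.2, -0.1, 0.7]
grip_width: 0.0508
gripper_force: 0.0
```

```bash
python3 - <<'E'
from h import *
o=r.get_obs();print(o['joints'].round(3),o['qvel'].round(2),o['contact_force'].round(1))
go(tool(13,14),[.4693,.0133,.0709])
p,d=r.grab_frame('wrist');np.savez('w8.npz',p=p,d=d,**{k:o[k] for k in('tcp_pos','orientation')});cv2.imwrite('pics/w8.png',p)
C=cloud('wrist',d,o);g=p.max(-1)
q=C-np.array([.507,.022,.076]);al=np.array([.9284,.2147,-.3032])
m=(np.linalg.norm(q-(q@al)[...,None]*al,axis=-1)<.025)&(g<95)&(d>0)
n,l,st,c=cv2.connectedComponentsWithStats(m.astype(np.uint8));i=1+np.argmax(st[1:,4]);P=C[l==i];print(st[i])
a=cv2.fitLine(P.astype(np.float32),2,0,.001,.001).ravel();c,a=a[3:],a[:3]*np.sign(a[0]);t=(P-c)@a
print('a',a.round(4),'ends',(c+np.percentile(t,.5)*a).round(4),(c+np.percentile(t,99.5)*a).round(4))
E
```

```text
[ 0.622  0.186 -0.817  2.266  0.25   0.529 -1.716] [ 0.4  -0.27 -0.16  0.39 -0.32 -0.79  0.41] [-0.2 -0.1  0.7]
turn [ 0.34 -0.69 -0.03] |0.8| shift mm [ 19.4   5.9 -83. ]
[ 290   99   55  176 2569]
a [ 0.9237  0.2168 -0.316 ] ends [0.4548 0.0097 0.0943] [0.5782 0.0386 0.0521]
```

servo_tool --pt "0 0 0 3 1 -12 0.4" --pt "0 0 0 8 2 -32 0.4" --pt "0 0 0 14 4 -55 0.4" --pt "0 0 0 18 5 -70 0.4" --pt "0 0 0 19 6 -76 0.4"

```text
clock: 19.57
tcp_pos: [0.4712, 0.0148, 0.0765]
orientation: [-3.077, -0.353, -0.352]
contact_force: [0.1, 0.6, 0.5]
grip_width: 0.0511
gripper_force: 0.0
```

```bash
python3 - <<'E'
from h import *
o=r.get_obs();print(o['joints'].round(3),o['qvel'].round(2),o['contact_force'].round(1))
go(tool(13,14),[.4703,.0133,.0709])
E
```

```text
[ 0.392  0.359 -0.621  2.289  0.556  0.376 -2.018] [-0.23  0.1   0.2   0.03  0.21 -0.13 -0.22] [0.1 0.6 0.5]
turn [ 0.28 -0.9  -0.07] |0.9| shift mm [-0.9 -1.5 -5.6]
```

servo_tool --pt "0.2 -0.6 0 -0.5 -1 -3 0.45" --pt "0.3 -0.9 0 -1 -1.5 -5.5 0.6" --pt "0.3 -0.9 0 -1 -1.5 -5.5 0.9" --pt "0.3 -0.9 0 -1 -1.5 -5.5 1" --pt "0.3 -0.9 0 -1 -1.5 -5.5 1" --force 80

```text
clock: 19.98
tcp_pos: [0.4704, 0.0129, 0.0732]
orientation: [-3.07, -0.351, -0.382]
contact_force: [-0.8, -0.1, 0.2]
grip_width: 0.0081
gripper_force: 78.8
```

servo_tool --pt "0 0 0 0 0 0 1" --pt "0 0 0 0 0 0 1" --pt "0 0 0 0 0 0 1"

```text
clock: 20.23
tcp_pos: [0.4703, 0.0129, 0.0729]
orientation: [-3.07, -0.351, -0.382]
contact_force: [-0.0, 0.2, 2.0]
grip_width: 0.0077
gripper_force: 79.0
```

servo_tool --pt "0 0 0 0 0 15 1" --pt "0 0 0 0 0 45 1" --pt "0 0 0 5 5 80 1" --pt "0 0 0 10 10 115 1" --pt "0 0 0 15 15 150 1"

```text
clock: 20.65
tcp_pos: [0.4841, 0.0282, 0.2238]
orientation: [-3.07, -0.351, -0.378]
contact_force: [0.6, -1.1, -0.5]
grip_width: 0.0078
gripper_force: 78.9
```

servo_tool --pt "0 0 0 6 6 35 1" --pt "0 0 0 12 12 70 1" --pt "0 0 0 18 18 105 1" --pt "0 0 0 22 22 130 1" --pt "0 0 0 25 25 140 1"

```text
clock: 21.07
tcp_pos: [0.5115, 0.0538, 0.3668]
orientation: [-3.07, -0.352, -0.39]
contact_force: [0.9, 0.1, -0.3]
grip_width: 0.008
gripper_force: 79.0
```

```bash
python3 - <<'E'
from h import *
o=r.get_obs();print(o['joints'].round(3),o['qvel'].round(2),o['contact_force'].round(1))
p,d=r.grab_frame('wrist');np.savez('w9.npz',p=p,d=d,**{k:o[k] for k in('tcp_pos','orientation')});cv2.imwrite('pics/w9.png',p)
c,a,e0,e1=fit(p,d,o,(300,20,345,360),95)
n=np.array([0,0,1])-a[2]*a;n/=np.linalg.norm(n);M=R.from_rotvec(o['orientation']).as_matrix()
e=M.T@(e0-.005*n-o['tcp_pos']);a=M.T@a;print('tool e',e.round(4),'a',a.round(4));np.savez('held2.npz',e=e,a=a)
go(tool(7.6,55,1),[.5815,.293,.37])
E
```

```text
[ 0.718  0.014 -0.927  1.874  0.009  1.006 -1.554] [-0.05  0.03 -0.02 -0.19  0.04  0.22 -0.09] [ 0.9  0.1 -0.3]
px [ 300   64   45  296 7707] c [0.5528 0.0636 0.3711] a [ 0.9156  0.1975 -0.3503] yaw 12.17 pitch -20.51
ends [0.4935 0.0508 0.3938] [0.6194 0.0779 0.3456] 0.1375
tool e [-0.0138 -0.0011 -0.0266] a [0.8194 0.0138 0.5731]
turn [-98.47 -17.84 144.11] |175.4| shift mm [ 69.5 238.8   3.3]
```

servo_tool --pt "-2 -0.4 3 1 4 0 1" --pt "-5 -0.9 7.5 4 14 0 1" --pt "-9 -1.6 13 7 24 0 1" --pt "-13 -2.3 18.8 10 34 0 1" --pt "-16.4 -3 24 12 40 0 1"

```text
clock: 21.53
tcp_pos: [0.5211, 0.0939, 0.3607]
orientation: [2.737, 0.986, 0.366]
contact_force: [0.1, 0.9, -0.1]
grip_width: 0.0082
gripper_force: 78.9
```

servo_tool --pt "-3.3 -0.6 4.8 2 8 0 1" --pt "-6.6 -1.2 9.6 4 16 0 1" --pt "-9.8 -1.8 14.4 7 24 0 1" --pt "-13.1 -2.4 19.2 10 32 0 1" --pt "-16.4 -3 24 12 40 0 1"

```text
clock: 21.95
tcp_pos: [0.5332, 0.1328, 0.3605]
orientation: [2.25, 1.471, 0.328]
contact_force: [-0.1, 1.0, 0.0]
grip_width: 0.0082
gripper_force: 78.9
```

servo_tool --pt "-3.3 -0.6 4.8 2 8 1 1" --pt "-6.6 -1.2 9.6 4 16 2 1" --pt "-9.8 -1.8 14.4 7 24 3 1" --pt "-13.1 -2.4 19.2 10 32 4 1" --pt "-16.3 -2.9 24 12 40 4 1"

```text
clock: 22.37
tcp_pos: [0.5451, 0.1729, 0.3645]
orientation: [1.695, 1.83, 0.277]
contact_force: [0.1, -0.1, -0.0]
grip_width: 0.0082
gripper_force: 78.9
```

```bash
python3 - <<'E'
from h import *
o=r.get_obs();print(o['joints'].round(3),o['qvel'].round(2),o['contact_force'].round(1))
go(tool(7.6,55,1),[.5815,.293,.37])
E
```

```text
[ 0.326  0.145 -1.15   1.948  0.894  1.072 -1.154] [-0.21  0.07 -0.1   0.15  0.56 -0.03  0.53] [ 0.1 -0.1 -0. ]
turn [-48.82  -8.89  72.14] |87.6| shift mm [ 36.4 120.1   5.5]
```

servo_tool --pt "-3.3 -0.6 4.8 2 8 2 1" --pt "-6.6 -1.2 9.6 4 16 4 1" --pt "-9.8 -1.8 14.4 7 24 6 1" --pt "-13.1 -2.4 19.2 9 32 8 1" --pt "-16.3 -2.9 24 10 40 10 1"

```text
clock: 22.78
tcp_pos: [0.555, 0.2128, 0.3741]
orientation: [1.098, 2.066, 0.216]
contact_force: [0.0, -0.6, 0.6]
grip_width: 0.0078
gripper_force: 78.9
```

servo_tool --pt "-3.3 -0.6 4.8 2 8 1 1" --pt "-6.6 -1.2 9.6 4 16 2 1" --pt "-9.8 -1.8 14.4 6 24 3 1" --pt "-13.1 -2.4 19.2 8 32 4 1" --pt "-16.2 -2.9 24.1 10 40 4 1"

```text
clock: 23.2
tcp_pos: [0.5648, 0.253, 0.3781]
orientation: [0.478, 2.182, 0.15]
contact_force: [0.2, -0.8, -0.4]
grip_width: 0.0079
gripper_force: 78.9
```

servo_tool --pt "-3.3 -0.6 4.8 1 8 0 1" --pt "-6.6 -1.2 9.6 3 16 0 1" --pt "-9.8 -1.8 14.4 5 24 0 1" --pt "-13.1 -2.4 19.2 6 32 0 1" --pt "-16.2 -2.9 24.1 7 40 0 1"

```text
clock: 23.62
tcp_pos: [0.5716, 0.2927, 0.3777]
orientation: [-0.146, 2.184, 0.079]
contact_force: [-0.2, 0.1, -0.2]
grip_width: 0.0081
gripper_force: 78.9
```

servo_tool --pt "0 0 0 0 0 0 1" --pt "0 0 0 0 0 0 1"

```text
clock: 23.78
tcp_pos: [0.5723, 0.2917, 0.3786]
orientation: [-0.134, 2.184, 0.08]
contact_force: [-0.8, 0.2, -0.7]
grip_width: 0.0079
gripper_force: 78.9
```

```bash
python3 - <<'E'
from h import *
o=r.get_obs();print(o['joints'].round(3),o['tcp_pos'].round(4),o['qvel'].round(2),o['contact_force'].round(1))
go(tool(7.6,55,1),o['tcp_pos'])
h=np.load('held2.npz');E_,tip,A=inst(o,0,h['e'],h['a']);print('end',E_.round(4),'tip',tip.round(4),'A',A.round(3))
f=np.array([np.cos(np.radians(7.6)),np.sin(np.radians(7.6))])
print('shift to tip at well-8mm:',((np.array([.5805,.2915])-.008*f-tip[:2])*1e3).round(1),'down',((tip[2]-.012)*1e3).round(1))
p,d=r.grab_frame('wrist');np.savez('w10.npz',p=p,d=d,**{k:o[k] for k in('tcp_pos','orientation')});cv2.imwrite('pics/w10.png',p)
c,a,e0,e1=fit(p,d,o,(300,20,345,350),95)
# guards symmetry, and needle top
C=cloud('wrist',d,o);M=R.from_rotvec(o['orientation']).as_matrix();L=(C-o['tcp_pos'])@M[:,1]
for n,m in(('guards',(abs(C[...,2]-.165)<.006)&(C[...,0]>.53)&(C[...,0]<.66)&(C[...,1]>.15)&(C[...,1]<.45)&(d>0)),):
    v=L[m];print(n,m.sum(),np.median(v[v>0]) if (v>0).any() else 0,np.median(v[v<0]) if (v<0).any() else 0)
m=(C[...,2]>.14)&(C[...,2]<.215)&(d>0)&(p.max(-1)<95)&(abs(C[...,0]-.60)<.05)&(abs(C[...,1]-.295)<.04);print('needle',m.sum(),C[m].mean(0) if m.any() else 0, C[m][:,2].max() if m.any() else 0)
E
```

```text
[ 0.338  0.131 -1.228  2.096  1.405  0.688 -0.182] [0.5723 0.2917 0.3786] [-0.01 -0.   -0.   -0.01 -0.    0.01 -0.01] [-0.8  0.2 -0.7]
turn [-0.39 -0.36  0.35] |0.6| shift mm [0. 0. 0.]
end [0.5588 0.2887 0.4052] tip [0.5572 0.2925 0.2203] A [-0.009  0.021 -1.   ]
shift to tip at well-8mm: [15.3 -2. ] down 208.3
px [ 300   73   45  277 7170] c [0.5558 0.2898 0.3635] a [ 0.0258  0.0217 -0.9994] yaw 40.11 pitch -88.07
ends [0.5548 0.2889 0.404 ] [0.5572 0.2909 0.3111] 0.0929
guards 2075 0.06695400485261163 -0.07008944333324982
needle 428 [0.59744637 0.29169677 0.16426642] 0.19855681121977795
```

servo_tool --pt "0 0 0 4 0 0 1" --pt "0 0 0 9 -1 -2 1" --pt "0 0 0 13 -1.5 -15 1" --pt "0 0 0 13 -1.5 -38 1" --pt "0 0 0 13 -1.5 -60 1"

```text
clock: 24.25
tcp_pos: [0.5869, 0.2911, 0.3202]
orientation: [-0.134, 2.18, 0.081]
contact_force: [0.5, -1.1, -0.5]
grip_width: 0.0081
gripper_force: 78.9
```

servo_tool --pt "0 0 0 0 0 -15 1" --pt "0 0 0 0 0 -28 1" --pt "0 0 0 0 0 -38 1" --pt "0 0 0 0 0 -44 1" --pt "0 0 0 0 0 -45 1"

```text
clock: 24.67
tcp_pos: [0.5857, 0.2911, 0.2736]
orientation: [-0.137, 2.184, 0.08]
contact_force: [-0.7, -0.3, 0.4]
grip_width: 0.008
gripper_force: 79.0
```

```bash
python3 - <<'E'
from h import *
o=r.get_obs();print(o['joints'].round(3),o['tcp_pos'].round(4),o['qvel'].round(2),o['contact_force'].round(1))
h=np.load('held2.npz');E_,tip,A=inst(o,0,h['e'],h['a']);print('end',E_.round(4),'tip',tip.round(4),'A',A.round(3))
p,d=r.grab_frame('side');C=cloud('side',d)
m=(p.max(-1)<80)&(d>0)&(C[...,2]>.14)&(C[...,0]>.53)&(C[...,0]<.66)&(C[...,1]>.25)&(C[...,1]<.33)
for zz in(.15,.17,.19,.21,.23,.25):
    k=m&(abs(C[...,2]-zz)<.01);print(zz,[(round(float(x),3),round(float(y),3)) for x,y in C[k][:,:2]][:14:2])
cv2.imwrite('pics/s3.png',cv2.resize(p[90:230,230:400],None,fx=4,fy=4,interpolation=2))
E
```

```text
[ 0.165  0.385 -1.139  2.195  1.78   0.879 -0.507] [0.5857 0.2911 0.2736] [-0.   -0.01 -0.01 -0.01  0.01  0.01 -0.  ] [-0.7 -0.3  0.4]
end [0.5722 0.2881 0.3002] tip [0.5707 0.2918 0.1153] A [-0.008  0.02  -1.   ]
0.15 [(0.602, 0.296), (0.57, 0.287), (0.601, 0.289), (0.596, 0.294), (0.601, 0.29), (0.598, 0.287), (0.567, 0.285)]
0.17 [(0.601, 0.294), (0.606, 0.288), (0.598, 0.296), (0.603, 0.289), (0.57, 0.281), (0.598, 0.29), (0.603, 0.285)]
0.19 [(0.601, 0.296), (0.606, 0.293), (0.567, 0.289), (0.6, 0.29), (0.605, 0.287), (0.567, 0.29), (0.573, 0.286)]
0.21 [(0.572, 0.287), (0.57, 0.287), (0.57, 0.288), (0.575, 0.283), (0.57, 0.287), (0.574, 0.276), (0.569, 0.284)]
0.23 [(0.578, 0.291), (0.572, 0.289), (0.577, 0.281), (0.572, 0.282), (0.57, 0.292), (0.575, 0.283), (0.572, 0.285)]
0.25 [(0.572, 0.292), (0.577, 0.284), (0.575, 0.287), (0.571, 0.281), (0.577, 0.28), (0.574, 0.282), (0.572, 0.285)]
```

View pics/s3.png

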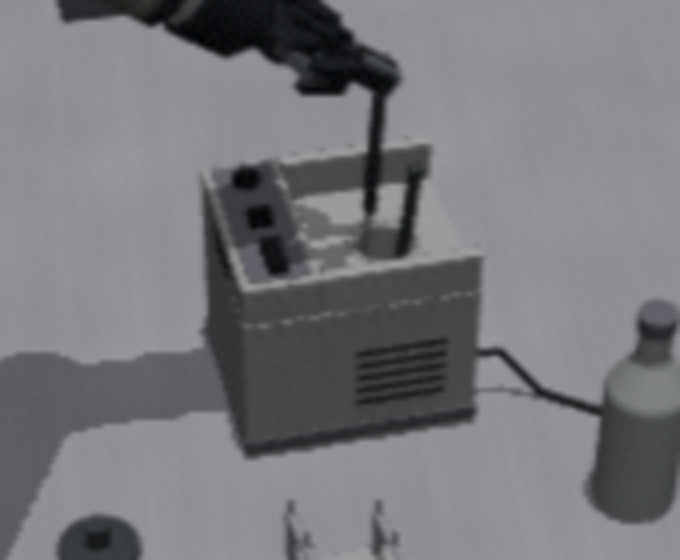

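The side crop shows the scalpel vertical over the left part of the mouth, with its blade at about (370,235). The needle leans at (408,210), well clear. I'll lower the scalpel.

servo_tool --pt "0 0 0 1 0 -8 1" --pt "0 0 0 2 0 -20 1" --pt "0 0 0 2 0 -32 1" --pt "0 0 0 2 0 -42 1" --pt "0 0 0 2 0 -45 1"

```text
clock: 25.13
tcp_pos: [0.5878, 0.2909, 0.2291]
orientation: [-0.136, 2.182, 0.08]
contact_force: [0.8, -0.8, -0.2]
grip_width: 0.0079
gripper_force: 79.0
```

servo_tool --pt "0 0 0 0 0 -10 1" --pt "0 0 0 0 0 -22 1" --pt "0 0 0 0 0 -33 1" --pt "0 0 0 0 0 -42 1" --pt "0 0 0 0 0 -45 1"

```text
clock: 25.55
tcp_pos: [0.5876, 0.2911, 0.1841]
orientation: [-0.137, 2.183, 0.08]
contact_force: [-0.4, -0.1, -0.4]
grip_width: 0.0079
gripper_force: 79.0
```

```bash
python3 - <<'E'
from h import *
o=r.get_obs();print(o['joints'].round(3),o['tcp_pos'].round(4),o['qvel'].round(2),o['contact_force'].round(1))
h=np.load('held2.npz');E_,tip,A=inst(o,0,h['e'],h['a']);print('end',E_.round(4),'tip',tip.round(4),'A',A.round(3))
E
```

```text
[ 0.054  0.593 -1.054  2.255  2.011  1.047 -0.697] [0.5876 0.2911 0.1841] [-0.03  0.06  0.02  0.01  0.06  0.05 -0.04] [-0.4 -0.1 -0.4]
end [0.5741 0.2881 0.2106] tip [0.5728 0.2917 0.0257] A [-0.007  0.02  -1.   ]
```

servo_tool --pt "0 0 0 0 0 -3 1" --pt "0 0 0 0 0 -6 1" --pt "0 0 0 0 0 -8 1" --pt "0 0 0 0 0 -9 1" --pt "0 0 0 0 0 -10 1"

```text
clock: 25.97
tcp_pos: [0.5879, 0.2915, 0.1758]
orientation: [-0.137, 2.181, 0.081]
contact_force: [-0.4, 1.3, -0.6]
grip_width: 0.008
gripper_force: 78.9
```

servo_tool --pt "0 0 0 0 0 -1 1" --pt "0 0 0 0 0 -2 1" --pt "0 0 0 0 0 -3 1" --pt "0 0 0 0 0 -4 1" --pt "0 0 0 0 0 -4 1"

```text
clock: 26.38
tcp_pos: [0.5896, 0.2925, 0.1749]
orientation: [-0.136, 2.174, 0.081]
contact_force: [-1.2, -1.0, 12.2]
grip_width: 0.0079
gripper_force: 79.9
```

servo_tool --pt "0 0 0 0 0 2 0.8" --pt "0 0 0 0 0 3 0.72" --pt "0 0 0 0 0 3 0.7" --pt "0 0 0 0 0 3 0.7" --pt "0 0 0 0 0 3 0.7"

```text
clock: 26.8
tcp_pos: [0.5876, 0.2912, 0.1741]
orientation: [-0.137, 2.182, 0.08]
contact_force: [0.1, 0.1, -0.7]
grip_width: 0.0259
gripper_force: 0.0
```

servo_tool --pt "0 0 0 -8 -1 6 0.7" --pt "0 0 0 -24 -3 17 0.7" --pt "0 0 0 -38 -5 35 0.7" --pt "0 0 0 -46 -6 60 0.7" --pt "0 0 0 -52 -7 90 0.7"

```text
clock: 27.22
tcp_pos: [0.5334, 0.2842, 0.2632]
orientation: [-0.14, 2.185, 0.08]
contact_force: [0.2, -1.3, -0.4]
grip_width: 0.0256
gripper_force: 0.0
```

```bash
python3 - <<'E'
from h import *
o=r.get_obs();print(o['joints'].round(3),o['tcp_pos'].round(4),o['qvel'].round(2),o['contact_force'].round(1))
p,d=r.grab_frame('wrist');C=cloud('wrist',d,o);g=p.max(-1);cv2.imwrite('pics/w11.png',p);np.savez('w11.npz',p=p,d=d,**{k:o[k] for k in('tcp_pos','orientation')})
m=((g<95)&(d>0)&(C[...,2]>.138)&(C[...,2]<.22)&(C[...,0]>.545)&(C[...,0]<.65)&(abs(C[...,1]-.291)<.045)).astype(np.uint8)
n,l,st,c=cv2.connectedComponentsWithStats(m)
for i in range(1,n):
    if st[i,4]>40:
        P=C[l==i];print(st[i],[P[abs(P[:,2]-z)<.006].mean(0).round(3).tolist() for z in(.15,.17,.19)],P[:,2].max())
for nm,roi in(('keys',None),):
    k=((g<70)&(d>0)&(abs(C[...,2]-.173)<.008)&(C[...,0]<.53)&(C[...,0]>.45)&(C[...,1]>.2)&(C[...,1]<.36)).astype(np.uint8)
    n,l,st,c=cv2.connectedComponentsWithStats(k)
    for i in range(1,n):
        if st[i,4]>100: print('key',st[i],onplane('wrist',c[i],.173,o)[0].round(4),np.median(C[l==i],0).round(4))
E
```

```text
[ 0.16   0.332 -1.194  2.292  1.763  0.908 -0.597] [0.5334 0.2842 0.2632] [ 0.66 -1.1  -0.45 -0.22 -1.05 -0.89  0.8 ] [ 0.2 -1.3 -0.4]
[ 286  146   25   79 1271] [[0.593, 0.279, 0.15], [0.597, 0.278, 0.17], [0.601, 0.276, 0.19]] 0.19575929205344206
[312 152  14  78 989] [[0.596, 0.293, 0.15], [0.598, 0.293, 0.17], [0.6, 0.293, 0.19]] 0.19783343278249033
key [ 405   37   54   56 2184] [0.4791 0.3264 0.173 ] [0.4786 0.3261 0.174 ]
key [ 297   41   47   57 1997] [0.4863 0.2789 0.173 ] [0.4851 0.2786 0.174 ]
key [ 166   45   93   45 3341] [0.492  0.2346 0.173 ] [0.4911 0.2352 0.174 ]
```

```bash
python3 - <<'E'
from h import *
go(tool(7.6,0,1),[.480,.3263,.21])
E
```

```text
turn [-7.68 54.71  0.12] |55.2| shift mm [-54.1  39.  -61.2]
```

servo_tool --pt "-0.7 5 0 -5 3 8 0.85" --pt "-1.6 11 0 -12 8 12 1" --pt "-2.5 17.5 0 -22 14 12 1" --pt "-3.4 23 0 -32 22 8 1" --pt "-3.8 27.3 0 -40 28 0 1" --force 40

```text
clock: 27.68
tcp_pos: [0.4945, 0.3144, 0.2672]
orientation: [-0.172, 2.663, 0.046]
contact_force: [1.2, -0.4, 0.2]
grip_width: -0.0002
gripper_force: 0.0
```

servo_tool --pt "-0.7 5.5 0 -3 3 -5 1" --pt "-1.6 11 0 -7 6 -10 1" --pt "-2.4 16.5 0 -10 9 -18 1" --pt "-3.1 22 0 -12 10 -26 1" --pt "-3.8 27.3 0 -14 11 -34 1"

```text
clock: 28.1
tcp_pos: [0.4811, 0.3237, 0.2306]
orientation: [0.201, -3.126, 0.006]
contact_force: [0.7, 0.5, 0.0]
grip_width: -0.0001
gripper_force: 0.0
```

servo_tool --pt "0 0 0 0 0 0 1"

```text
clock: 28.18
tcp_pos: [0.4836, 0.3223, 0.228]
orientation: [0.193, -3.124, 0.007]
contact_force: [0.3, -0.0, -0.6]
grip_width: -0.0001
gripper_force: 0.0
```

```bash
python3 - <<'E'
from h import *
o=r.get_obs();print(o['joints'].round(3),o['tcp_pos'].round(4),o['qvel'].round(2),o['contact_force'].round(1),o['grip_width'])
go(tool(7.6,0,1),[.480,.3263,.185])
E
```

```text
[ 0.181  0.661 -1.271  1.724  0.652  1.275  0.451] [0.4836 0.3223 0.228 ] [ 0.02 -0.08 -0.04  0.08  0.06 -0.09 -0.06] [ 0.3 -0.  -0.6] -8.09716393425467e-05
turn [ 0.29 -0.66  0.55] |0.9| shift mm [ -3.6   4.  -43. ]
```

servo_tool --pt "0.3 -0.7 0.5 -2 2 -10 1" --pt "0.3 -0.7 0.5 -3.6 4 -28 1" --pt "0.3 -0.7 0.5 -3.6 4 -42 1" --pt "0.3 -0.7 0.5 -3.6 4 -47 1" --pt "0.3 -0.7 0.5 -3.6 4 -47 1"

```text
clock: 28.6
tcp_pos: [0.4774, 0.3264, 0.1824]
orientation: [-0.214, 3.127, -0.003]
contact_force: [0.7, -0.1, 0.3]
grip_width: 0.0
gripper_force: 0.0
```

servo_tool --pt "0 0 0 0 0 -5 1" --pt "0 0 0 0 0 -10 1" --pt "0 0 0 0 0 -13.5 1" --pt "0 0 0 0 0 -14 1" --pt "0 0 0 0 0 -14.5 1"

```text
clock: 29.02
tcp_pos: [0.4785, 0.3277, 0.1694]
orientation: [-0.213, 3.126, 0.001]
contact_force: [0.7, -0.1, 3.5]
grip_width: 0.0
gripper_force: 1.7
```

servo_tool --pt "0 0 0 0 0 -1.5 1" --pt "0 0 0 0 0 -3 1" --pt "0 0 0 0 0 -3 1"

```text
clock: 29.27
tcp_pos: [0.4785, 0.3277, 0.1679]
orientation: [-0.213, 3.125, -0.0]
contact_force: [-1.6, -4.4, 15.3]
grip_width: -0.0001
gripper_force: 7.7
```

servo_tool --pt "0 0 0 0 0 0 1" --pt "0 0 0 0 0 0 1"

```text
clock: 29.43
tcp_pos: [0.4785, 0.3277, 0.1679]
orientation: [-0.212, 3.125, 0.0]
contact_force: [-2.5, -3.6, 15.2]
grip_width: 0.0
gripper_force: 7.9
```

servo_tool --pt "0 0 0 0 0 10 1" --pt "0 0 0 0 0 24 1" --pt "0 0 0 2 -15 25 1" --pt "0 0 0 6 -38 25 1" --pt "0 0 0 8 -48.5 25 1"

```text
clock: 29.85
tcp_pos: [0.4868, 0.2768, 0.1913]
orientation: [-0.211, 3.126, -0.002]
contact_force: [0.2, -0.5, 0.7]
grip_width: -0.0002
gripper_force: 0.0
```

servo_tool --pt "0 0 0 0 0 0 1" --pt "0 0 0 0 0 -8 1" --pt "0 0 0 0 0 -14 1" --pt "0 0 0 0 0 -18 1" --pt "0 0 0 0 0 -20 1"

```text
clock: 30.27
tcp_pos: [0.4855, 0.2796, 0.1702]
orientation: [-0.216, 3.127, 0.001]
contact_force: [-0.7, -1.1, 3.0]
grip_width: -0.0002
gripper_force: 1.5
```

servo_tool --pt "0 0 0 0 0 -2 1" --pt "0 0 0 0 0 -4 1" --pt "0 0 0 0 0 -5 1" --pt "0 0 0 0 0 -5 1"

```text
clock: 30.6
tcp_pos: [0.4856, 0.2797, 0.1679]
orientation: [-0.214, 3.126, -0.001]
contact_force: [-5.4, -5.6, 17.3]
grip_width: -0.0004
gripper_force: 8.9
```

Square bottomed out. Next the long key, at about (+7, −45) mm.

servo_tool --pt "0 0 0 0 0 10 1" --pt "0 0 0 0 0 24 1" --pt "0 0 0 2 -15 25 1" --pt "0 0 0 5 -36 25 1" --pt "0 0 0 7 -45 25 1"

```text
clock: 31.02
tcp_pos: [0.4939, 0.232, 0.1913]
orientation: [-0.211, 3.126, -0.001]
contact_force: [0.2, 0.4, 0.5]
grip_width: -0.0
gripper_force: 0.0
```

servo_tool --pt "0 0 0 0 0 0 1" --pt "0 0 0 0 0 -8 1" --pt "0 0 0 0 0 -14 1" --pt "0 0 0 0 0 -18 1" --pt "0 0 0 0 0 -20 1"

```text
clock: 31.43
tcp_pos: [0.4926, 0.2346, 0.1702]
orientation: [-0.215, 3.127, 0.001]
contact_force: [-0.9, -0.2, 2.3]
grip_width: -0.0004
gripper_force: 1.5
```

servo_tool --pt "0 0 0 0 0 -2 1" --pt "0 0 0 0 0 -4 1" --pt "0 0 0 0 0 -5 1" --pt "0 0 0 0 0 -5 1"

```text
clock: 31.77
tcp_pos: [0.4926, 0.2347, 0.1678]
orientation: [-0.214, 3.126, -0.001]
contact_force: [-5.7, -5.6, 18.0]
grip_width: -0.0
gripper_force: 9.2
```

servo_tool --pt "0 0 0 0 0 10 1" --pt "0 0 0 0 0 30 1" --pt "0 0 0 0 0 65 1" --pt "0 0 0 0 0 100 1" --pt "0 0 0 0 0 120 1"

```text
clock: 32.18
tcp_pos: [0.4936, 0.2355, 0.2894]
orientation: [-0.215, 3.124, 0.004]
contact_force: [0.2, 0.4, 0.5]
grip_width: 0.0003
gripper_force: 0.0
```

servo_tool --pt "0 0 0 0 0 0 1" --pt "0 0 0 0 0 0 1" --pt "0 0 0 0 0 0 1" --pt "0 0 0 0 0 0 1"

```text
clock: 32.52
tcp_pos: [0.4927, 0.2333, 0.2846]
orientation: [-0.214, 3.128, -0.001]
contact_force: [0.2, -0.2, -0.2]
grip_width: -0.0
gripper_force: 0.0
```

```bash
python3 - <<'E'
from h import *
o=r.get_obs();print(o['tcp_pos'].round(4),o['qvel'].round(2),o['contact_force'].round(1))
p,d=r.grab_frame('side');C=cloud('side',d);g=p.max(-1)
m=((g<80)&(d>0)&(C[...,2]>.14)&(C[...,2]<.21)&(C[...,0]>.55)&(C[...,0]<.65)&(abs(C[...,1]-.29)<.04))
print(m.sum(),C[m].mean(0).round(3),np.percentile(C[m][:,2],99))
p,d=r.grab_frame('top');C=cloud('top',d)
for n,cent in(('jar',(333,298)),('cover',(250,293)),('bottle',(240,133)),('marker',(355,147))):
    print(n,C[cent[1]-3:cent[1]+3,cent[0]-3:cent[0]+3].reshape(-1,3).mean(0).round(3))
E
```

```text
[0.4927 0.2333 0.2846] [-0.    0.01 -0.   -0.   -0.    0.    0.  ] [ 0.2 -0.2 -0.2]
77 [0.601 0.279 0.173] 0.1971155152773023
jar [ 0.352 -0.108  0.094]
cover [0.398 0.022 0.709]
bottle [0.748 0.126 0.18 ]
marker [ 0.753 -0.159  0.012]
```

```bash
python3 -c "
from bench import r
print(r.hand_in())"
```

```text
the job is handed in; nothing more can be done
None
```

The job is handed in, though it returned no verdict. The scalpel and needle are both standing tip-down on the well's floor, and the round, square and long keys were pressed fully down in that order. The jar, bottle and marker were unmoved at the last look. The arm hid the cover then, so I didn't re-check it.

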